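# Draw the UV lamp's shutter open over the amber shield with the hook rod

## Robot

A 7-joint arm with a two-finger parallel gripper is mounted at the origin on a cart in front of the work surface, level with it; the furniture and walls round the work are solid. World frame = base frame: x ahead of the robot, y to its left, z up, the work surface at z = 0. Lengths are in m, angles in rad, forces in N, time in s.
With the tool pointing down it reaches from about 0.425 to 0.875 m from the base axis. Payload 4.7 kg.
Tool frame: the origin (TCP) lies between the finger pads; the fingertips stand ctrl.tip_reach ahead of it and the grasp point (between the pads) lies 5 mm behind it (ctrl.tip_reach is the distance from the TCP to the fingertips, in m); z points along the fingers, y is the direction in which the jaws open and shut (so a half turn about z gives the same grasp; the last joint's range is limited). The gripper opens to 87 mm and grips with 3 to 60 N. Pads are 19 mm wide; open, the fingers measure 117 mm over their backs; the gripper's body (75 mm by 190 mm) begins 51 mm behind the grasp point.
Start: joints at [1.232, 0.321, -0.07, 1.45, 0.023, 1.371, -0.057], TCP at [0.225, -0.61, 0.237] pointing down, gripper open.
Joint ranges: [-2.86, 2.86], [-0.3, 2.09], [-1.38, 1.24], [0.06, 2.45], [-1.56, 4.7], [0.09, 2.05], [-2.69, 2.69]. Speed limits (rad/s): [2.57, 2.57, 3.14, 3.14, 3.14, 3.14, 3.14].

## Interface

Orientations are given as a rotation vector (axis times angle).
In Python, from bench import ctrl gives the robot as it stands.
- The arm moves only by the shell command python3 -m handwheel 'ROWS' [FORCE]. ROWS is JSON, a list of rows, each a list of 7 numbers: the shift along the tool's x, y, z in mm, then the turn, a rotation vector about the tool's x, y, z in rad, then the gripper's target within -1 to 1 (shut at 1, half-way at 0, fully open at -1). In form: [[dx, dy, dz, ax, ay, az, grip], ...]. A call has 1 to 12 rows; each row is the pose to reach, as a shift and turn from the pose commanded when the call began, along the tool's axes at that moment; what a row does not reach only later rows make up. A row lasts 1/8 s, in which the tool goes at most 62.5 mm and 10.7 degrees, less where a joint would pass 70% of its speed; a pose out of reach is approached as far as the arm can. A call with a gripper value outside its range is refused whole. The fingers move at their own pace and stop on an object; FORCE is the grip in N (left out, the last holds). Time passes only in rows, so rows that repeat a pose let the fingers close. It gives the time, the measured TCP pose, the force and the opening at its end, in the units of the state.
- ctrl.get_state(): the state, without advancing time (a new reading comes with each control period).
- ctrl.get_image(name): name is "scene" or "top" or "wrist"; returns the picture (384x512x3 uint8, red, green, blue); there is no depth.
- ctrl.camera_model(name): a dict with "mtx" (3x3 intrinsics, pixels), "k1" (the pictures are not rectified: a ray, as slopes to the right and down, at radius r is drawn at 1 + k1 r^2 times it, then the intrinsics apply), "xyz" and "orientation" of the camera in the world. Camera axes: x right, y up, looking along -z (the intrinsics and any distortion apply to the point x, -y, -z); pixel columns grow to the right and rows downward; lengths in m; the calibration is good to about 2 mm. A picture is of the moment at which its call begins: read the wrist's pose just before it. camera_model takes no time and is no camera call; for the wrist camera it gives the pose at the moment of the call.
- ctrl.close_job(): hands the job in, once; it reports no verdict.
The state is a dict: "time": time; "joint_positions": joint angles; "qd": joint speeds; "joint_torque": joint torques, N m; "position": TCP position; "tool_rot": TCP orientation; "ft_force": force on the tool from outside, world axes, zero at the start; "torque": the same for the moment, N m; "grip_width": opening from 0.0 (shut) to 1.0 (fully open).
Only numpy, scipy, OpenCV 4.12 (cv2) and the standard library are available. Lean on these libraries where they do the work, as an engineer would, in place of code of your own. Each camera call takes 0.05 s, during which the arm holds its last target.

## Task

Start the cure of the test panel: take the hook rod by its handle from its stand, reach over the amber shield of the cure station with the bent end, hook it behind the red-capped pull tab and draw the shutter toward the operator's side until it clicks into its catch and stays open by itself. Pull gently and stop as soon as you feel the end stop, keep the hand itself off the station, and leave the other things alone. Then lay the rod back in the two forks of its stand, hook end hanging down as before.

Things in the scene. Friction and masses are not known exactly. Their poses are not given: they have to be found in the camera images.
- cure_station: UV cure station fixed to the bench, 175 deep x 116 wide x 142 mm high. Origin: bench level, on its middle line, 75 mm before its far end; x points away from the operator's side, y to the operator's left. White finned lamp housing at the far half over a test panel, amber see-through shield on the operator's side, shutter in the pit between them. It bends if the rod presses any part with over 16 N.
- shield_edge (a point): Middle of the front pane's top edge, 128 mm above the bench, at station x = -92. The pane is 5 mm thick and spans the full width; side wings (outer faces y = +-58, x = -89 to -4) are 109 high. The lamp housing's near face is at x = +15, 142 high. The pit between pane and housing is open above; only a slim tool fits in.
- shutter (a joint): Draw of the shutter in m: 0 shut, grows as the tab is drawn to the operator's side (station -x). A spring (1 to 2 N) pulls it shut. 9 to 5 mm before the hard end stop a pin must be pulled over a sprung roller (5 to 9 N in all); then it clicks, the pull vanishes, and it stays within 1 mm of the stop. Before the click it runs back to 0. The stop is clamped anywhere from 18 to 58 mm: find it by feel.
- pull_tab (a point): Middle of the top edge of the pull tab's red cap, 108 mm above the bench; moves with the shutter. Cap: 40 wide (station y), 10 thick (station x, +-5 about this point), 12 high; below it a 4 mm plate goes down to the level blade, 40 below this point. Behind the cap (+x) 28 mm are free to the housing when shut. The dark catch block (y = 29 to 52, below 84 high) stands left of the tab's path.
- hook_rod: Bent steel hook rod, 0.14 kg, lying level in its stand. Origin: centre of its black handle, 80 long (x) x 16 wide (y) x 22 mm high (z). A round bar of 8 mm diameter runs from the handle along x to x = +155 mm, where it is bent straight down (-z) to z = -65. A short tail of the same bar goes back to x = -84. Balance point about x = +20.
- hook_tip (a point): Lower end of the hook rod's bent end (155, 0, -65 mm from the handle's centre, in the rod's axes).
- rod_stand: Dark base plate 144x60x12 mm, fixed, with two posts, at x = -58 and x = +62, each with an open V fork (30 wide at its mouth, top 110 high) across the rod. Origin: bench level; x runs along the rod toward its hook end. The forks carry the bar just behind and just ahead of the handle, which hangs free between them. A tall lamp and a tall cordless tool stand behind it: carry the rod clear of them.
- seat (a point): Where the centre of the rod's handle is when the rod lies right in its stand: 98 mm above the bench, over the stand's origin. Axes as the stand's.
- sprayout_2: Bystander: orange-brown sprayed test plate lying flat, 70x130x10 (mm). Origin under its middle. Leave it where it is.
- sample_tin: Bystander: closed white paint tin, 67 mm wide, 73 high, near the cure station (mm). Origin under its middle. Leave it where it is.
- sanding_block: Bystander: dark foam sanding block, 63x110x22 (mm). Origin under its middle. Leave it where it is.

How it is judged:
On the way, in this order (a step that is already met when the one before it is completed fails the run):
1. the rod is lifted out of its stand (z of hook_rod in the frame of seat above 0.03 m), for 0.2 s.
2. the shutter is drawn more than 12 mm by the rod (value of joint shutter above 0.012 m and contact force between hook_rod and cure_station above 0.5 N), for 0.1 s.
At the end, for the whole second after the job is handed in: The shutter stays open by more than 12 mm, still, with nothing pulling it, and the rod lies at rest in both forks of its stand: handle centre within 20 mm along, 8 mm across and in height of its seat, hook end forward and hanging down (tip within 22 mm along, 25 across, 12 in height of its place) (value of joint shutter above 0.012 m and velocity of joint shutter between -0.005 and 0.005 m/s and x of hook_rod in the frame of seat between -0.02 and 0.02 m and y of hook_rod in the frame of seat between -0.008 and 0.008 m and z of hook_rod in the frame of seat between -0.008 and 0.008 m and x of hook_tip in the frame of seat between 0.133 and 0.177 m and y of hook_tip in the frame of seat between -0.025 and 0.025 m and z of hook_tip in the frame of seat between -0.077 and -0.053 m and linear speed of hook_rod below 0.02 m/s); the robot touches nothing.
It fails at once if the rod presses on the cure station with more than 16 N (contact force between hook_rod and cure_station above 16 N).
It fails at once if the hand or arm touches the cure station (contact force between any of the fingers, the arm and cure_station above 1 N).
It fails at once if another thing on the bench is moved by more than 30 mm (distance of any of sprayout_2, sample_tin, sanding_block from where it was at the start of the episode above 0.03 m).
It also fails if it takes over 72 s, if anything falls off the work surface, if the arm or the gripper's body presses on something with over 40 N, if the wrist force passes 120 N, or if a joint passes its speed limit or range.

## Working session

There is one attempt and no reset: what is moved stays moved. The work goes in short steps, Python scripts to look and compute and a shell command to move; the robot and the scene stay as the last step left them, time stands still between calls to the robot, and variables do not carry over. Pictures are saved under pics/ and viewed, and the job is handed in when it is done.

```bash
ls; mkdir -p pics; cat > h.py <<'E'
import numpy as np,cv2
from bench import ctrl
from scipy.spatial.transform import Rotation as R
def save(name,fn):
    im=ctrl.get_image(name); cv2.imwrite('pics/'+fn,im[:,:,::-1]); return im
E
python3 - <<'E'
from h import *
for n in ['scene','top','wrist']:
    save(n,n+'0.png'); m=ctrl.camera_model(n); print(n,m)
s=ctrl.get_state(); print(s, ctrl.tip_reach)
E
```

```text
pics
scene {'mtx': array([[355.83669555,   0.        , 258.9007592 ],
       [  0.        , 355.83669555, 196.39032251],
       [  0.        ,   0.        ,   1.        ]]), 'k1': -0.07311809930445262, 'xyz': array([-0.07401399,  0.57176195,  0.79180767]), 'orientation': array([ 0.41269531, -1.01120031, -2.13961867])}
top {'mtx': array([[434.23605562,   0.        , 251.26850535],
       [  0.        , 434.23605562, 188.06216738],
       [  0.        ,   0.        ,   1.        ]]), 'k1': 0.04006107315522787, 'xyz': array([0.3304322 , 0.0252167 , 1.48678045]), 'orientation': array([ 0.10209981, -0.11661883, -1.54781666])}
wrist {'mtx': array([[334.94525018,   0.        , 259.50683439],
       [  0.        , 334.94525018, 191.13202432],
       [  0.        ,   0.        ,   1.        ]]), 'k1': -0.08744040522074398, 'xyz': array([ 0.28866808, -0.5845104 ,  0.38359966]), 'orientation': array([-0.22318873,  0.15870251, -1.21150484])}
{'time': 0.15, 'joint_positions': array([ 1.23212431,  0.32162507, -0.07009001,  1.45142431,  0.02258897,
        1.370799  , -0.05689722]), 'qd': array([ 0.00152992, -0.00267815, -0.00101566, -0.003239  ,  0.00049502,
        0.00112151,  0.00115089]), 'joint_torque': array([-1.27923515e-03, -4.91796935e+01, -4.05295445e-01, -3.12872851e+01,
       -6.40353863e-02,  4.05893661e-02,  1.02751690e-04]), 'position': array([ 0.2243969 , -0.60959906,  0.23571592]), 'tool_rot': array([-3.09143119e+00, -5.51060250e-01,  5.21482045e-04]), 'ft_force': array([0.26554921, 0.4425847 , 0.15140865]), 'torque': array([ 0.03012446, -0.04802933, -0.03589041]), 'grip_width': 0.9947218163425469} 0.014
```

View pics/scene0.png

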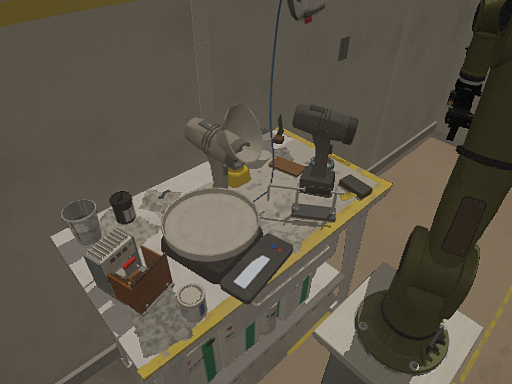

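View pics/top0.png

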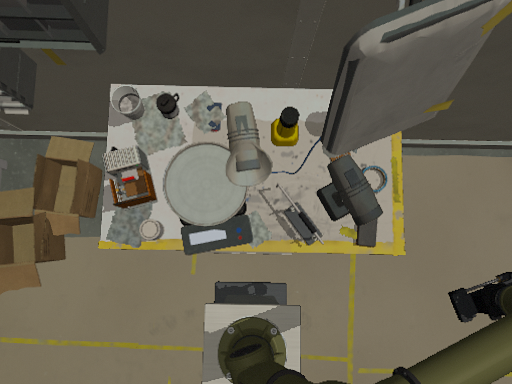

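View pics/wrist0.png

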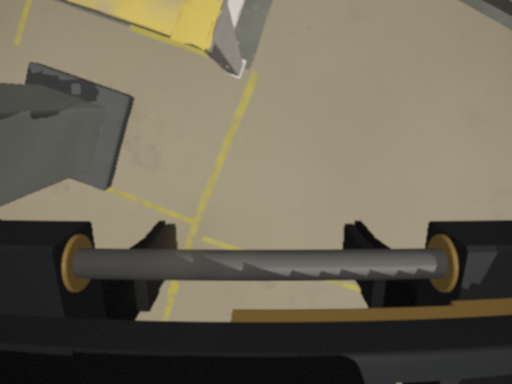

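The scene view shows the station at about (130,270), the stand at about (310,205) and the tin at (191,300). The top view shows the station at about (130,180) and the stand at about (297,215). I'll zoom in on both.

```bash
cat >> h.py <<'E'
def cam(n): 
    m=ctrl.camera_model(n); return m['mtx'],m['k1'],np.array(m['xyz']),R.from_rotvec(m['orientation']).as_matrix()
def ray(c,uv):
    K,k,p,Rm=c; d=np.array([(uv[0]-K[0,2])/K[0,0],(uv[1]-K[1,2])/K[1,1]]); s=d.copy()
    for _ in range(20): s=d/(1+k*(s@s))
    v=Rm@np.array([s[0],-s[1],-1]); return p,v/np.linalg.norm(v)
def onz(c,uv,z):
    p,v=ray(c,uv); return p+v*(z-p[2])/v[2]
def two(c1,u1,c2,u2):
    p,a=ray(c1,u1);q,b=ray(c2,u2)
    t=np.linalg.lstsq(np.c_[a,-b],q-p,rcond=None)[0]; x=p+a*t[0];y=q+b*t[1]; return (x+y)/2,np.linalg.norm(x-y)
def proj(c,X):
    K,k,p,Rm=c; l=Rm.T@(np.array(X)-p); s=np.array([l[0],-l[1]])/-l[2]; s=s*(1+k*(s@s)); return K[:2,:2]@s+K[:2,2]
E
python3 - <<'E'
from h import *
def z(fn,o,x,y,w,h,f):
    im=cv2.imread('pics/'+fn)[y:y+h,x:x+w]; cv2.imwrite('pics/'+o,cv2.resize(im,None,fx=f,fy=f,interpolation=cv2.INTER_CUBIC))
z('top0.png','t_st.png',95,135,75,65,8)
z('top0.png','t_rod.png',255,170,80,80,7)
z('scene0.png','s_st.png',75,215,105,100,6)
z('scene0.png','s_rod.png',245,170,105,75,7)
E
```

```text
(no output)
```

View pics/t_st.png

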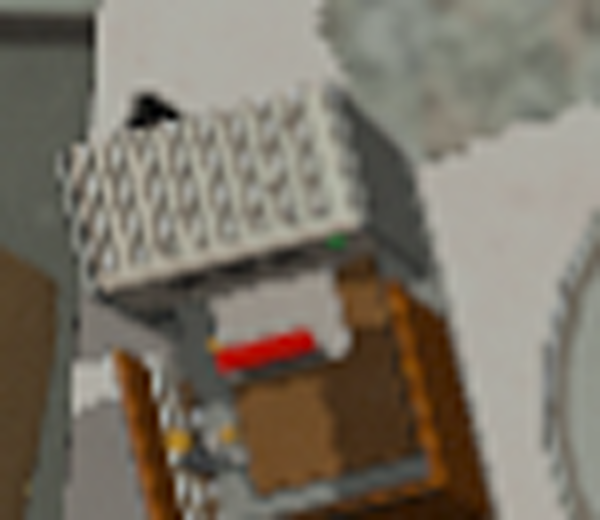

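View pics/t_rod.png

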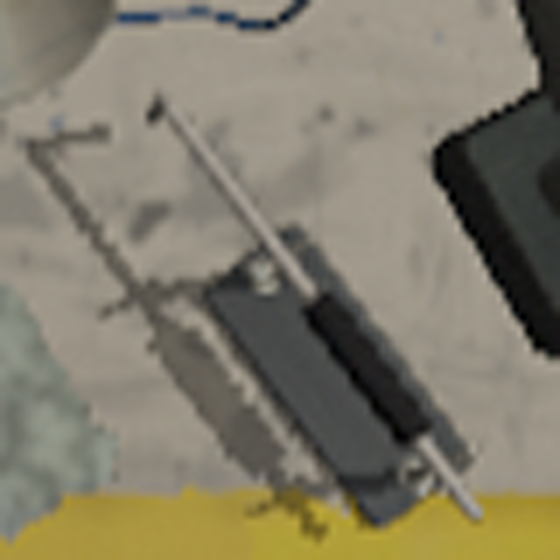

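View pics/s_st.png

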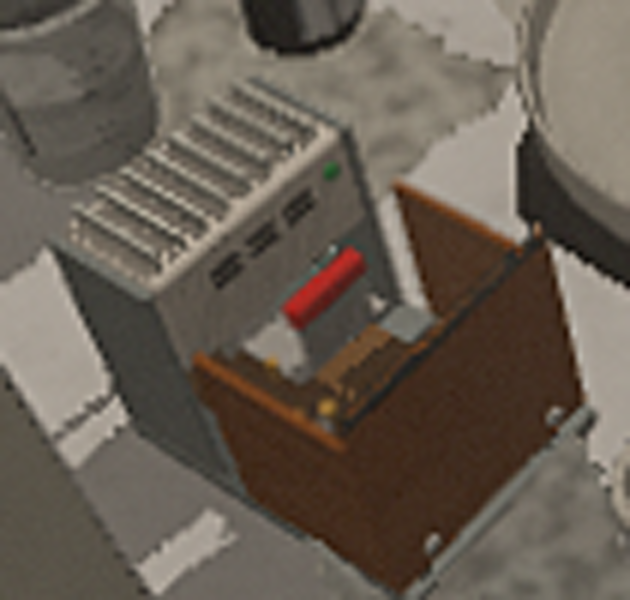

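View pics/s_rod.png

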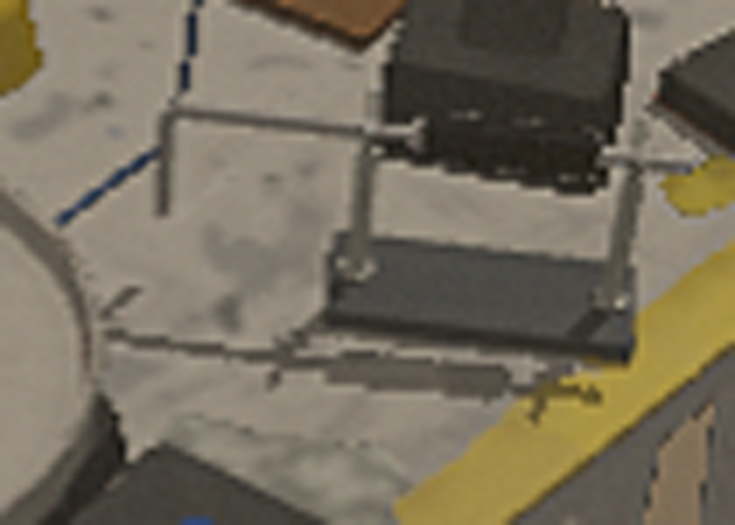

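Station crops: the red cap centre is at about (266,351) in the top zoom and about (325,285) in the scene zoom. Rod crop: bend at (165,105), tail end at (478,515), handle about (370,368). Now the numbers.

```bash
cat > m.py <<'E'
from h import *
T=cam('top');S=cam('scene')
def f(x0,y0,s): return lambda u,v:(x0+(u+.5)/s-.5,y0+(v+.5)/s-.5)
tr=f(255,170,7);ts=f(95,135,8);ss=f(75,215,6);sr=f(245,170,7)
b=onz(T,tr(165,102),.098);t=onz(T,tr(478,517),.098);h=onz(T,tr(370,368),.098)
print('bend',b,'tail',t,'len',np.linalg.norm(b-t),'(.243)','handle',h, 'dist b-h',np.linalg.norm(b-h))
d=(b-t)/np.linalg.norm(b-t);print('yaw',np.degrees(np.arctan2(d[1],d[0])),'seat est',t+d*.084, b-d*.159)
print('bend2',two(T,tr(168,104),S,sr(168,113)))
print('tip',two(T,tr(155,115),S,sr(162,213)))
im=cv2.imread('pics/top0.png').astype(int); 
for n,c,bx in [('top',T,(95,135,170,200)),('scene',S,(75,215,180,315))]:
    im=cv2.imread(f'pics/{n}0.png').astype(int); m=((im[...,2]>120)&(im[...,1]<60)&(im[...,0]<60)).astype(np.uint8)
    k=np.zeros_like(m);k[bx[1]:bx[3],bx[0]:bx[2]]=1;m*=k
    ys,xs=np.nonzero(m);print(n,len(xs),xs.mean(),ys.mean(),cv2.minAreaRect(np.c_[xs,ys].astype(np.float32)))
# cap top edges: left/right back corners in top view
for uv in [(213,345),(310,328),(316,350),(222,372)]: print('cap',onz(T,ts(*uv),.108))
# housing near top edge, z .142
l=onz(T,ts(103,290),.142);r=onz(T,ts(362,222),.142);print('house',l,r,np.linalg.norm(l-r),np.degrees(np.arctan2(*(l-r)[[1,0]])))
# wings tops .109
print('cap two', [two(T,ts(*a),S,ss(*b_)) for a,b_ in [((213,347),(285,303)),((310,330),(358,250))]])
E
python3 m.py
```

```text
bend [ 0.54039035 -0.07245641  0.098     ] tail [ 0.35315495 -0.21634322  0.098     ] len 0.2361366287348515 (.243) handle [ 0.41955548 -0.16737263  0.098     ] dist b-h 0.15365595694222928
yaw 37.54158683825495 seat est [ 0.4197595 -0.1651589  0.098    ] [ 0.41431746 -0.16934101  0.098     ]
bend2 (array([ 0.54152954, -0.07300944,  0.09355386]), np.float64(0.0035915677375295196))
tip (array([ 0.54389036, -0.07211897,  0.03316886]), np.float64(0.0004050076554037454))
top 30 127.16666666666667 178.66666666666666 ((127.367919921875, 178.53773498535156), (2.3351292610168457, 11.675647735595703), 74.05460357666016)
scene 43 128.30232558139534 261.5581395348837 ((128.14117431640625, 261.6647033691406), (2.7116308212280273, 14.968201637268066), 49.398704528808594)
cap [0.54910809 0.43056951 0.108     ]
cap [0.55682868 0.39257022 0.108     ]
cap [0.54797326 0.38968935 0.108     ]
cap [0.53828117 0.42635627 0.108     ]
house [0.56449744 0.46431615 0.142     ] [0.59377673 0.36566827 0.142     ] 0.10290131377670372 106.53121212873103
cap two [(array([0.54708659, 0.42858232, 0.10980696]), np.float64(0.0031988191336394895)), (array([0.55530913, 0.39154902, 0.10665731]), np.float64(0.0031020594650549285))]
```

```bash
python3 - <<'E'
import cv2
def z(fn,o,x,y,w,h,f):
    im=cv2.imread('pics/'+fn)[y:y+h,x:x+w]; cv2.imwrite('pics/'+o,cv2.resize(im,None,fx=f,fy=f,interpolation=cv2.INTER_CUBIC))
z('top0.png','t_st2.png',95,145,75,65,8)
E
```

```text
(no output)
```

View pics/t_st2.png

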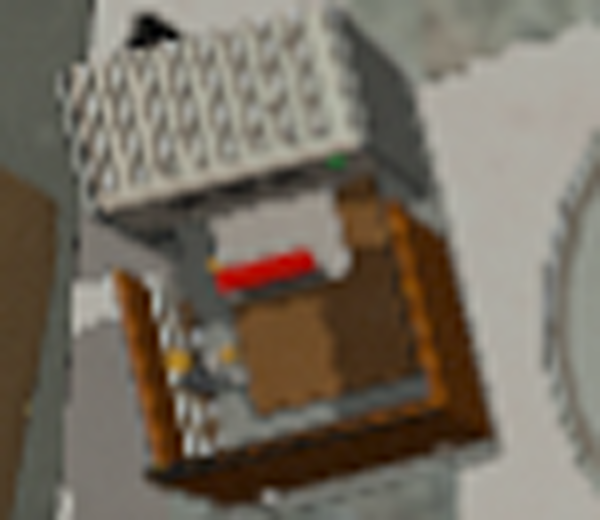

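```bash
cat >> m.py <<'E'
print('---')
t2=f(95,145,8)
a=onz(T,t2(150,472),.128);b=onz(T,t2(440,405),.128);print('pane',a,b,np.linalg.norm(a-b),np.degrees(np.arctan2(*(a-b)[[1,0]]))-90,(a+b)/2)
print('drill ends',two(T,(345,162),S,(296,118)),two(T,(374,218),S,(354,130)))
for u in [(317.9,191.4),(332.9,220)]: print('batt',onz(T,u,.05))
print('tin',onz(T,(150.5,230),.073))
E
python3 m.py | sed -n '/---/,$p'
python3 - <<'E'
import cv2
def z(fn,o,x,y,w,h,f):
    im=cv2.imread('pics/'+fn)[y:y+h,x:x+w]; cv2.imwrite('pics/'+o,cv2.resize(im,None,fx=f,fy=f,interpolation=cv2.INTER_CUBIC))
z('top0.png','t_dr.png',290,145,110,110,5)
z('scene0.png','s_dr.png',280,90,110,120,5)
E
```

```text
---
pane [0.46366868 0.44401491 0.128     ] [0.49227421 0.33313114 0.128     ] 0.11451413502618062 14.465623761364114 [0.47797144 0.38857302 0.128     ]
drill ends (array([ 0.59252424, -0.25000607,  0.25038496]), np.float64(0.015765733057079987)) (array([ 0.42877308, -0.33552378,  0.24449515]), np.float64(0.006457688376350842))
batt [ 0.52592684 -0.20889064  0.05      ]
batt [ 0.43149509 -0.25826315  0.05      ]
tin [0.38577917 0.33659642 0.073     ]
```

View pics/t_dr.png

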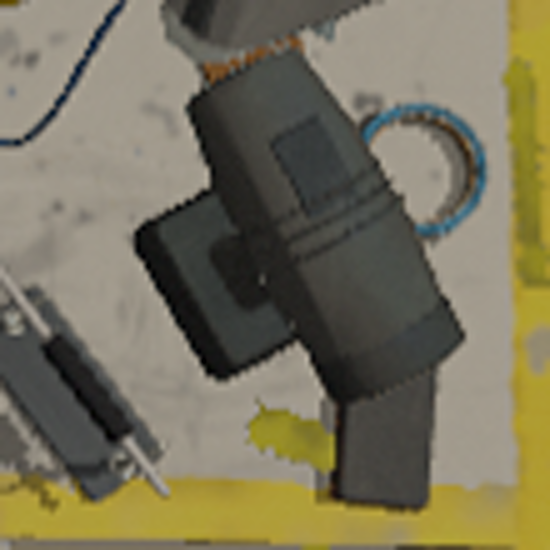

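View pics/s_dr.png

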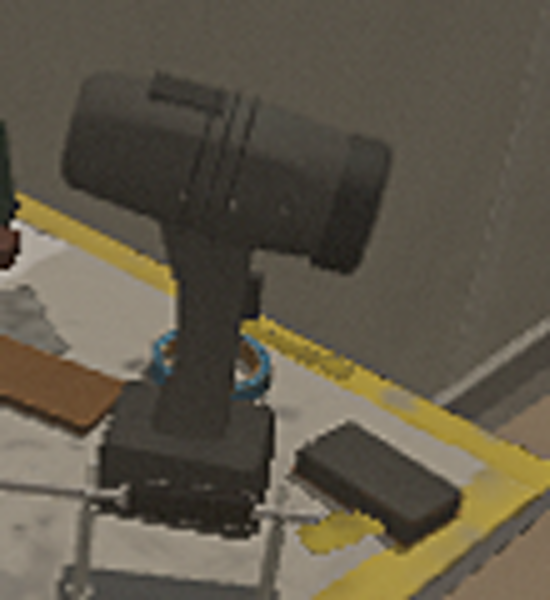

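```bash
cat > lamp.py <<'E'
from h import *
T=cam('top');S=cam('scene')
for n,a,b in [('refl near rim',(250,184),(262,158)),('refl right rim',(270,168),(262,155)),('head back',(238,104),(190,125)),('refl top',(248,150),(240,105)),('disc near',(205,226),(258,235)),('base',(238,160),(238,175))]: print(n,two(T,a,S,b))
for z in (0.1,.2,.3,.4): print(z,onz(T,(248,184),z),onz(T,(228,180),z),onz(T,(271,170),z), onz(S,(240,105),z),onz(S,(262,158),z))
E
python3 lamp.py
cat > rel.py <<'E'
import sys
from h import *
# target x y z yawdeg -> row
def row(t,yaw):
    s=ctrl.get_state(); R0=R.from_rotvec(s['tool_rot']); 
    c,sn=np.cos(np.radians(yaw)),np.sin(np.radians(yaw))
    Rt=R.from_matrix(np.array([[c,sn,0],[sn,-c,0],[0,0,-1]]).astype(float))
    return np.r_[R0.inv().apply(np.array(t)-s['position'])*1000,(R0.inv()*Rt).as_rotvec()]
if __name__=='__main__':
    a=list(map(float,sys.argv[1:])); s=ctrl.get_state()
    print('t',s['time'],'pos',s['position'].round(4),'tooly',R.from_rotvec(s['tool_rot']).as_matrix().round(3).tolist(),'F',s['ft_force'].round(2),'g',s['grip_width'])
    for i in range(0,len(a),4): print(row(a[i:i+3],a[i+3]).round(3))
E
python3 rel.py .225 -.61 .44 20.2 .417 -.167 .44 37.5 .417 -.167 .2 37.5
python3 - <<'E'
import cv2
im=cv2.imread('pics/scene0.png')[90:200,170:290]; cv2.imwrite('pics/s_l.png',cv2.resize(im,None,fx=5,fy=5))
E
```

```text
refl near rim (array([0.50670374, 0.01216188, 0.25655582]), np.float64(0.022023987219186136))
refl right rim (array([ 0.56377857, -0.04584614,  0.21275799]), np.float64(0.019375007022318723))
head back (array([0.74747322, 0.06086036, 0.27461663]), np.float64(0.005446760995253848))
refl top (array([0.57841668, 0.02155513, 0.38840363]), np.float64(0.015392277629364091))
disc near (array([0.38625447, 0.14458048, 0.14424169]), np.float64(0.031410701597040305))
base (array([0.58600547, 0.0436237 , 0.17412344]), np.float64(0.04076909498447754))
0.1 [0.53850386 0.02505959 0.1       ] [0.55020654 0.08993651 0.1       ] [ 0.58600449 -0.04862013  0.1       ] [ 1.03219472 -0.37804248  0.1       ] [ 0.66423295 -0.15916796  0.1       ]
0.2 [0.52349992 0.02507092 0.2       ] [0.53435873 0.0852696  0.2       ] [ 0.56757531 -0.0432958   0.2       ] [ 0.87229353 -0.24074934  0.2       ] [ 0.55752021 -0.05351289  0.2       ]
0.3 [0.50849598 0.02508225 0.3       ] [0.51851092 0.08060269 0.3       ] [ 0.54914613 -0.03797146  0.3       ] [ 0.71239234 -0.10345621  0.3       ] [0.45080746 0.05214219 0.3       ]
0.4 [0.49349205 0.02509358 0.4       ] [0.50266311 0.07593578 0.4       ] [ 0.53071695 -0.03264713  0.4       ] [0.55249114 0.03383692 0.4       ] [0.34409472 0.15779726 0.4       ]
t 0.15 pos [ 0.2244 -0.6096  0.2357] tooly [[0.938, 0.346, -0.001], [0.346, -0.938, 0.001], [-0.0, -0.001, -1.0]] F [0.27 0.44 0.15] g 0.9947218163425469
[ 4.12000e-01  2.85000e-01 -2.04285e+02 -1.00000e-03  0.00000e+00
  0.00000e+00]
[ 3.33656e+02 -3.49088e+02 -2.03797e+02 -1.00000e-03 -0.00000e+00
 -3.02000e-01]
[ 3.33674e+02 -3.48736e+02  3.62020e+01 -1.00000e-03 -0.00000e+00
 -3.02000e-01]
```

View pics/s_l.png

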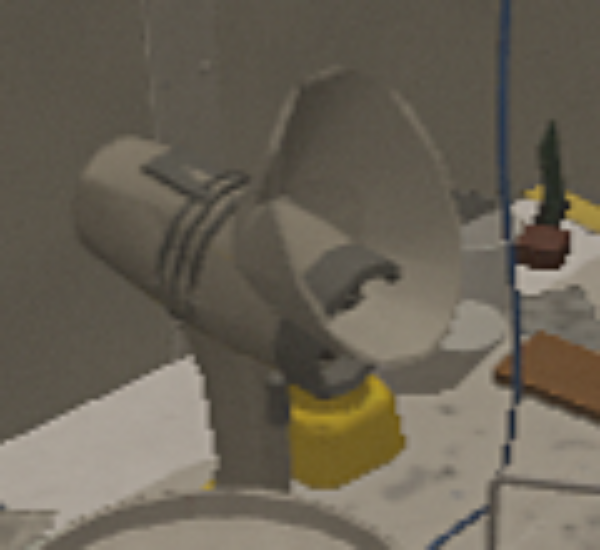

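The reflector spans about x≥0.49, y −0.05..0.1, z up to 0.39, and the drill head is at z 0.21–0.28. I'll go up first, then over to the handle.

```bash
python3 -m handwheel '[[0,0,-60,0,0,0,-1],[0,0,-120,0,0,0,-1],[0,0,-180,0,0,0,-1],[40,-42,-204,0,0,-0.04,-1],[82,-86,-204,0,0,-0.08,-1],[124,-130,-204,0,0,-0.12,-1],[166,-174,-204,0,0,-0.16,-1],[208,-218,-204,0,0,-0.2,-1],[250,-262,-204,0,0,-0.24,-1],[292,-306,-204,0,0,-0.28,-1],[334,-349,-204,0,0,-0.302,-1],[334,-349,-204,0,0,-0.302,-1]]'; python3 rel.py .417 -.167 .2 37.5; python3 - <<'E'
from h import *
save('wrist','w1.png'); 
E
```

```text
time: 1.65
position: [0.4191, -0.1615, 0.441]
tool_rot: [2.969, 1.026, 0.001]
ft_force: [0.1, -1.4, -0.0]
grip_width: 0.998
t 1.65 pos [ 0.4191 -0.1615  0.441 ] tooly [[0.787, 0.617, 0.001], [0.617, -0.787, -0.0], [0.001, 0.001, -1.0]] F [ 0.09 -1.38 -0.04] g 0.9980242369083399
[-5.27600e+00  2.83900e+00  2.40979e+02  1.00000e-03 -1.00000e-03
  1.10000e-02]
```

View pics/w1.png

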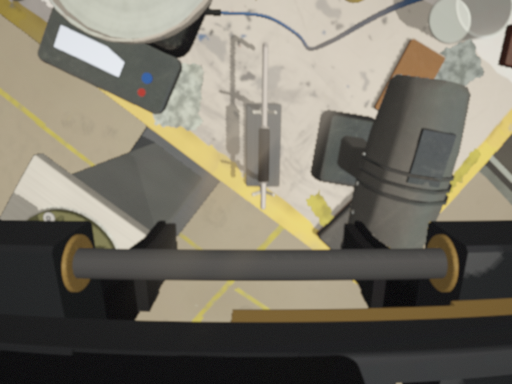

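The wrist view shows the rod nearly vertical in the picture, with the bend at about (265,43), the tail at (263,207) and the handle at (264,128)–(264,182). Next I measure it.

```bash
python3 - <<'E'
from h import *
import rel
c=cam('wrist'); im=save('wrist','w2.png')
g=im.sum(2)
cv2.imwrite('pics/w2z.png',cv2.resize(im[25:220,215:315,::-1],None,fx=4,fy=3,interpolation=cv2.INTER_CUBIC))
cr=cv2.resize(im[25:220,225:305,::-1],None,fx=3,fy=3,interpolation=cv2.INTER_CUBIC);cv2.imwrite('pics/w2z.png',cr)
for uv in [(265,42),(263.5,207),(264,154.5)]: print(onz(c,uv,.098))
m=(g<130); m[:,:250]=0;m[:,280:]=0;m[:110]=0;m[195:]=0
ys,xs=np.nonzero(m);print(len(xs),xs.mean(),ys.min(),ys.max(),cv2.minAreaRect(np.c_[xs,ys].astype(np.float32)))
E
```

```text
[ 0.54234174 -0.07597942  0.098     ]
[ 0.35355887 -0.2203371   0.098     ]
[ 0.41790353 -0.17113951  0.098     ]<stdin>:9: RuntimeWarning: Mean of empty slice.
  ret = ret.dtype.type(ret / rcount)
Traceback (most recent call last):
ValueError: zero-size array to reduction operation minimum which has no identity
```

View pics/w2z.png

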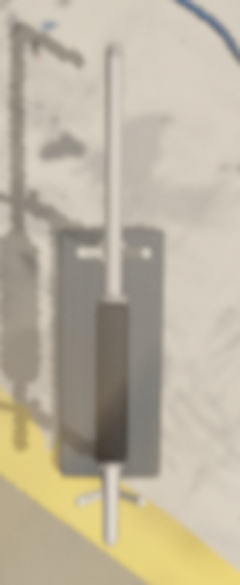

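```bash
python3 - <<'E'
from h import *
c=cam('wrist')
P=lambda u,v:(225+(u+.5)/3-.5,25+(v+.5)/3-.5)
p=[onz(c,P(*a),.098) for a in [(113,43),(110,543),(112,298),(112,462)]]
for q in p: print(q)
print(np.linalg.norm(p[0]-p[1]),np.linalg.norm(p[2]-p[3]),(p[2]+p[3])/2)
d=p[0]-p[1];print(np.degrees(np.arctan2(d[1],d[0])));d/=np.linalg.norm(d);print(p[0]-.159*d,p[1]+.084*d)
E
python3 rel.py .4165 -.1695 .2 37.3
```

```text
[ 0.5426726  -0.07322609  0.098     ]
[ 0.35217934 -0.21814127  0.098     ]
[ 0.45036971 -0.14374461  0.098     ]
[ 0.38634326 -0.19309124  0.098     ]
0.2393493104535416 0.08083610692168883 [ 0.41835648 -0.16841792  0.098     ]
37.26157289294025
[ 0.41612773 -0.1694934   0.098     ] [ 0.41903324 -0.16728307  0.098     ]
t 1.75 pos [ 0.4173 -0.167   0.4405] tooly [[0.793, 0.61, -0.0], [0.61, -0.793, -0.001], [-0.001, 0.0, -1.0]] F [ 0.54 -1.3   0.21] g 0.997503241673585
[-1.90000e+00  1.39700e+00  2.40477e+02  0.00000e+00  1.00000e-03
  5.00000e-03]
```

```bash
python3 -m handwheel '[[0,1.4,60,0,0,0.003,-1],[0,1.4,120,0,0,0.003,-1],[0,1.4,180,0,0,0.003,-1],[0,1.4,240,0,0,0.003,-1],[0,1.4,290,0,0,0.003,-1],[0,1.4,325,0,0,0.003,-1],[0,1.4,347,0,0,0.003,-1],[0,1.4,347,0,0,0.003,-1],[0,1.4,347,0,0,0.003,-1]]' 30; python3 rel.py .4178 -.1684 .093 37.3; python3 - <<'E'
from h import *
save('wrist','w3.png'); save('scene','s3.png')
E
```

```text
time: 2.88
position: [0.4185, -0.1694, 0.0943]
tool_rot: [2.976, 1.003, 0.001]
ft_force: [0.3, -0.2, 0.8]
grip_width: 0.999
t 2.875 pos [ 0.4185 -0.1694  0.0943] tooly [[0.796, 0.605, 0.001], [0.605, -0.796, -0.001], [0.0, 0.001, -1.0]] F [ 0.3  -0.21  0.76] g 0.9988754437625104
[ 4.000e-03 -1.225e+00  1.314e+00  1.000e-03 -0.000e+00 -1.000e-03]
```

View pics/w3.png

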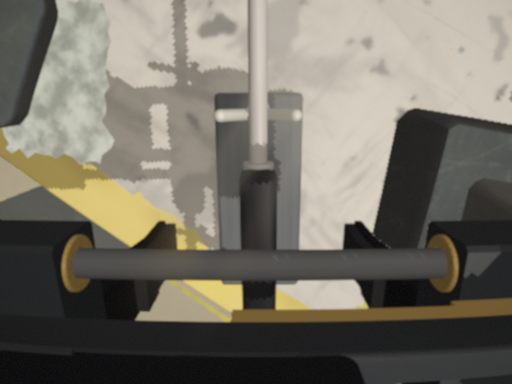

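View pics/s3.png

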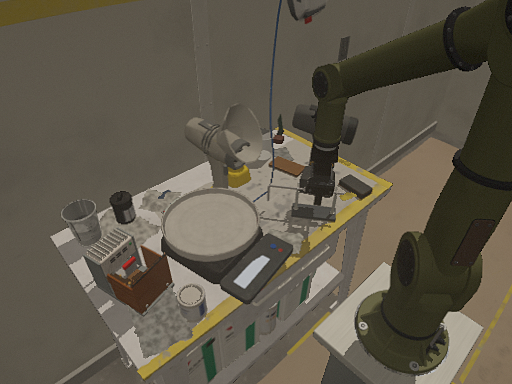

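The handle sits centred between the fingers at about (258,240). Closing.

```bash
python3 -m handwheel '[[0,-1,1,0,0,0,1],[0,-1,1,0,0,0,1],[0,-1,1,0,0,0,1],[0,-1,1,0,0,0,1],[0,-1,1,0,0,0,1],[0,-1,1,0,0,0,1]]' 50; python3 rel.py
```

```text
time: 3.72
position: [0.4177, -0.1674, 0.0925]
tool_rot: [2.976, 1.006, -0.0]
ft_force: [-0.3, 0.0, -0.3]
grip_width: 0.403
t 3.725 pos [ 0.4177 -0.1674  0.0925] tooly [[0.795, 0.607, -0.0], [0.607, -0.795, -0.0], [-0.0, 0.0, -1.0]] F [-0.34  0.04 -0.29] g 0.4028839144061398
```

```bash
python3 -m handwheel '[[0,-1,1,0,0,0,1],[0,-1,1,0,0,0,1],[0,-1,1,0,0,0,1],[0,-1,1,0,0,0,1],[0,-1,1,0,0,0,1]]' 50; python3 rel.py
```

```text
time: 4.35
position: [0.4182, -0.168, 0.0921]
tool_rot: [2.974, 1.004, 0.003]
ft_force: [2.8, -5.2, -1.0]
grip_width: 0.177
t 4.35 pos [ 0.4182 -0.168   0.0921] tooly [[0.795, 0.606, 0.003], [0.606, -0.795, -0.002], [0.001, 0.004, -1.0]] F [ 2.84 -5.21 -0.99] g 0.17715127309776785
```

```bash
python3 -m handwheel '[[0,0,0,0,0,0,1],[0,0,0,0,0,0,1],[0,0,-15,0,0,0,1],[0,0,-40,0,0,0,1],[0,0,-80,0,0,0,1],[0,0,-110,0,0,0,1],[0,0,-110,0,0,0,1],[0,0,-110,0,0,0,1]]' 50; python3 rel.py; python3 - <<'E'
from h import *
save('wrist','w4.png'); save('scene','s4.png')
E
```

```text
time: 5.35
position: [0.4161, -0.166, 0.2006]
tool_rot: [-2.975, -1.006, 0.003]
ft_force: [-0.3, -0.4, -1.9]
grip_width: 0.175
t 5.35 pos [ 0.4161 -0.166   0.2006] tooly [[0.795, 0.607, -0.002], [0.607, -0.795, 0.001], [-0.001, -0.002, -1.0]] F [-0.35 -0.4  -1.89] g 0.17534770924776272
```

View pics/w4.png

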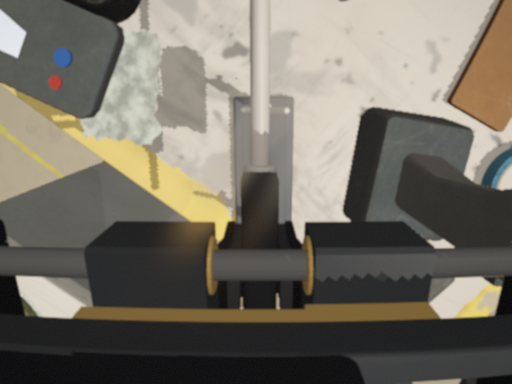

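View pics/s4.png

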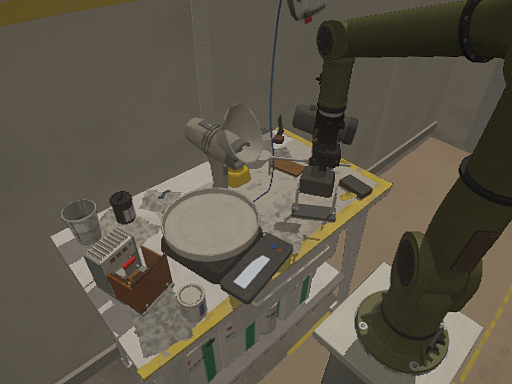

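The rod is lifted and level (bar at u≈261), and the stand is empty below it. Next I raise it and turn it to the left, keeping it short of the reflector.

```bash
python3 -m handwheel '[[0,0,-50,0,0,0,1],[0,0,-100,0,0,-0.15,1],[0,0,-150,0,0,-0.3,1],[0,0,-200,0,0,-0.45,1],[0,0,-240,0,0,-0.6,1],[0,0,-250,0,0,-0.75,1],[0,0,-250,0,0,-0.83,1],[0,0,-250,0,0,-0.83,1]]' 50; python3 rel.py .40 .2 .45 85 .40 .30 .40 14.5; python3 -c "
from h import *
print(ctrl.get_state()['joint_positions'].round(2)); save('scene','s5.png')"
```

```text
time: 6.45
position: [0.417, -0.1665, 0.4504]
tool_rot: [-2.317, -2.118, 0.001]
ft_force: [-0.5, -0.4, -1.2]
grip_width: 0.179
t 6.45 pos [ 0.417  -0.1665  0.4504] tooly [[0.09, 0.996, -0.002], [0.996, -0.09, 0.001], [0.001, -0.002, -1.0]] F [-0.49 -0.43 -1.22] g 0.17911509503472342
[ 3.63514e+02 -4.97030e+01  8.53000e-01 -2.00000e-03 -1.00000e-03
 -2.00000e-03]
[ 4.63063e+02 -5.85540e+01  5.09720e+01 -2.00000e-03  0.00000e+00
  1.22800e+00]
[ 0.79 -0.11 -0.41  1.5  -0.05  1.75  0.28]
```

View pics/s5.png

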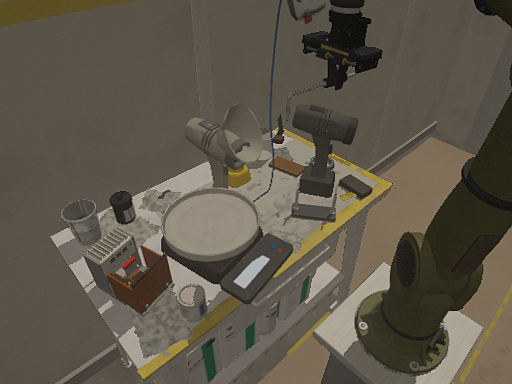

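The rod is raised and points left, clear of the lamp and the drill. I'll shift it to the left.

```bash
python3 -m handwheel '[[60,-3,0,0,0,0,1],[120,-6,0,0,0,0,1],[180,-9,0,0,0,0,1],[240,-13,0,0,0,0,1],[300,-16,0,0,0,0,1],[350,-19,0,0,0,0,1],[366,-20,0,0,0,0,1]]' 50; python3 rel.py .39 .368 .33 14.5; python3 -c "
from h import *
print(ctrl.get_state()['joint_positions'].round(2))"
```

```text
time: 7.38
position: [0.4282, 0.2037, 0.4511]
tool_rot: [-2.312, -2.125, 0.0]
ft_force: [0.3, -0.5, -1.0]
grip_width: 0.177
t 7.375 pos [0.4282 0.2037 0.4511] tooly [[0.084, 0.996, -0.001], [0.996, -0.084, 0.001], [0.001, -0.001, -1.0]] F [ 0.31 -0.52 -1.01] g 0.17678812476297542
[ 1.60459e+02 -5.17330e+01  1.21271e+02 -1.00000e-03 -0.00000e+00
  1.23400e+00]
[ 0.52 -0.07 -0.95  1.44 -0.06  1.75 -0.52]
```

```bash
python3 -m handwheel '[[20,-6,0,0,0,0.15,1],[40,-12,0,0,0,0.3,1],[60,-19,0,0,0,0.45,1],[80,-26,0,0,0,0.6,1],[100,-32,20,0,0,0.75,1],[120,-38,50,0,0,0.9,1],[140,-45,80,0,0,1.05,1],[155,-50,110,0,0,1.18,1],[160,-52,121,0,0,1.234,1],[160,-52,121,0,0,1.234,1],[160,-52,121,0,0,1.234,1]]' 50; python3 rel.py .4174 .375 .25 14.5; python3 -c "
from h import *
print(ctrl.get_state()['joint_positions'].round(2));save('scene','s6.png');print(cam('wrist'));save('wrist','w6.png')"
```

```text
time: 8.75
position: [0.3924, 0.3635, 0.3308]
tool_rot: [-3.118, -0.388, -0.0]
ft_force: [-0.2, 0.2, -1.2]
grip_width: 0.179
t 8.75 pos [0.3924 0.3635 0.3308] tooly [[0.969, 0.245, 0.0], [0.245, -0.969, 0.0], [0.0, 0.0, -1.0]] F [-0.23  0.22 -1.23] g 0.1794896056012781
[ 2.7049e+01 -5.0270e+00  8.0817e+01  0.0000e+00 -0.0000e+00 -5.0000e-03]
[ 0.23  0.15 -1.13  1.55  0.14  1.52 -2.22]
(array([[334.94525018,   0.        , 259.50683439],
       [  0.        , 334.94525018, 191.13202432],
       [  0.        ,   0.        ,   1.        ]]), -0.08744040522074398, array([0.45878704, 0.38179426, 0.47900669]), array([[ 2.43896406e-01,  9.38004026e-01,  2.46298579e-01],
       [-9.69800922e-01,  2.36120935e-01,  6.10989005e-02],
       [-8.45235892e-04, -2.53762391e-01,  9.67266217e-01]]))
```

View pics/s6.png

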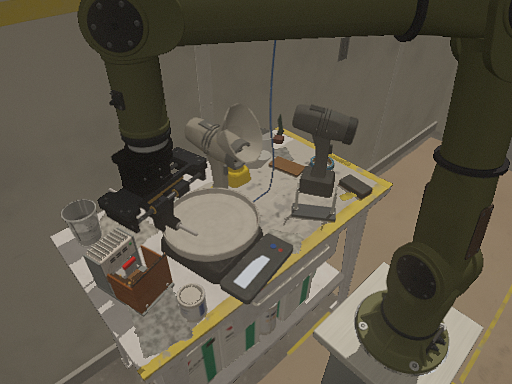

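View pics/w6.png

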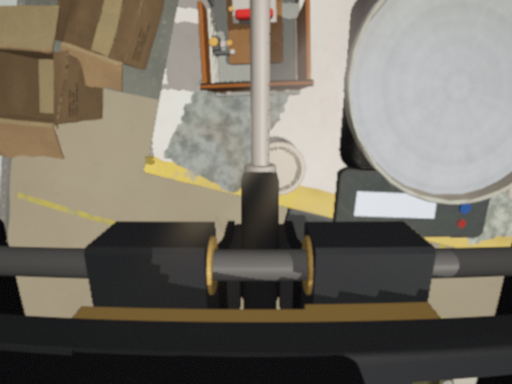

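The wrist view shows the station pane's top edge at about (204,91)–(311,84) and the red cap at about (233–272,15). I'll zoom in to refine these.

```bash
python3 - <<'E'
import cv2
im=cv2.imread('pics/w6.png')[0:100,190:325]; cv2.imwrite('pics/w6z.png',cv2.resize(im,None,fx=5,fy=5,interpolation=cv2.INTER_CUBIC))
E
```

```text
(no output)
```

View pics/w6z.png

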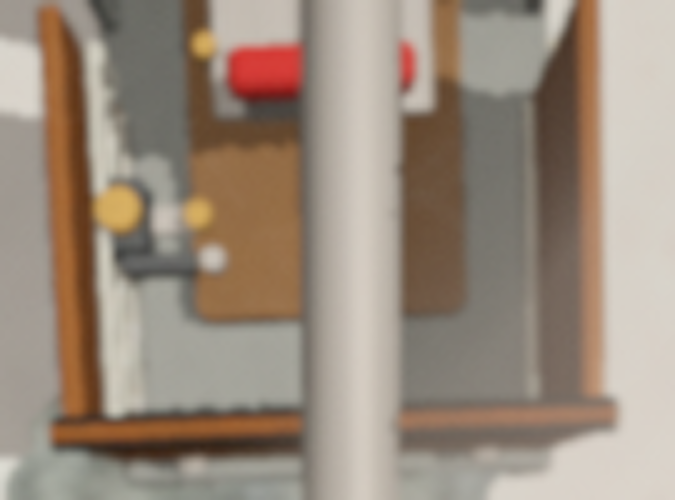

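```bash
cat > st.py <<'E'
from h import *
c=cam('wrist')
P=lambda u,v:(190+(u+.5)/5-.5,(v+.5)/5-.5)
a=onz(c,P(52,433),.128);b=onz(c,P(616,411),.128);d=a-b;L=np.linalg.norm(d);y=d/L;x=np.array([y[1],-y[0],0]);m=(a+b)/2
print('pane',a,b,L,'yaw',np.degrees(np.arctan2(x[1],x[0])),m)
l=onz(c,P(229,48),.108);r=onz(c,P(413,43),.108)
print('cap back edge',l,r,np.linalg.norm(l-r),np.degrees(np.arctan2(*(l-r)[[1,0]]))-90,(l+r)/2)
q=(l+r)/2-m;print('cap back rel pane x,y (exp 79 or so)',q@x,q@y)
E
python3 st.py
```

```text
pane [0.46129192 0.44485186 0.128     ] [0.49320758 0.33530273 0.128     ] 0.11410355017065431 yaw 16.24277010810943 [0.47724975 0.3900773  0.128     ]
cap back edge [0.54579833 0.42953121 0.108     ] [0.5558947  0.39308518 0.108     ] 0.037818639453164896 15.48393945787197 [0.55084651 0.41130819 0.108     ]
cap back rel pane x,y (exp 79 or so) 0.076597605115192 -0.00020212301755992423
```

```bash
python3 rel.py .4163 .3734 .235 15.7 | tail -2
```

```text
t 8.85 pos [0.3926 0.3636 0.3312] tooly [[0.97, 0.245, 0.001], [0.245, -0.97, 0.0], [0.001, -0.0, -1.0]] F [-0.38 -0.18 -0.59] g 0.1786681927867214
[ 2.5295e+01 -3.7300e+00  9.6177e+01 -0.0000e+00 -1.0000e-03 -2.7000e-02]
```

```bash
python3 -m handwheel '[[25,-3.7,30,0,0,-0.027,1],[25,-3.7,60,0,0,-0.027,1],[25,-3.7,85,0,0,-0.027,1],[25,-3.7,96,0,0,-0.027,1],[25,-3.7,96,0,0,-0.027,1],[25,-3.7,96,0,0,-0.027,1]]' 50; python3 rel.py .4163 .3734 .145 15.7; python3 -c "
from h import *
save('scene','s7.png');save('top','t7.png');save('wrist','w7.png')
z=lambda a,o,x,y,w,h,f:cv2.imwrite('pics/'+o,cv2.resize(cv2.imread('pics/'+a)[y:y+h,x:x+w],None,fx=f,fy=f,interpolation=cv2.INTER_CUBIC))
z('s7.png','s7z.png',75,195,120,110,5);z('t7.png','t7z.png',95,135,85,75,7)"
```

```text
time: 9.6
position: [0.4159, 0.374, 0.2358]
tool_rot: [-3.111, -0.43, -0.003]
ft_force: [-0.3, -0.2, -1.3]
grip_width: 0.183
t 9.6 pos [0.4159 0.374  0.2358] tooly [[0.963, 0.271, 0.002], [0.271, -0.963, 0.001], [0.002, -0.001, -1.0]] F [-0.29 -0.16 -1.32] g 0.18265513981376227
[ 3.7000e-02  6.9000e-01  9.0793e+01 -1.0000e-03 -2.0000e-03  1.0000e-03]
```

View pics/s7z.png

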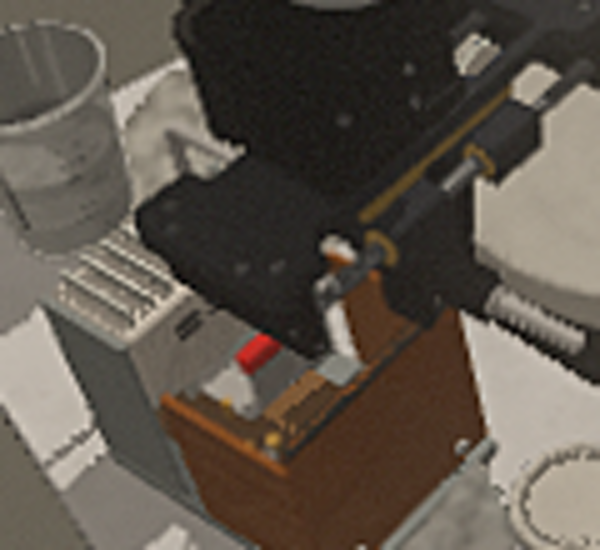

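View pics/t7z.png

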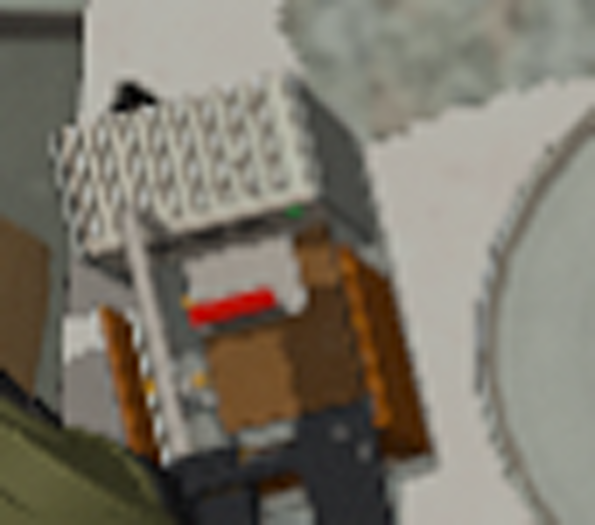

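View pics/w7.png

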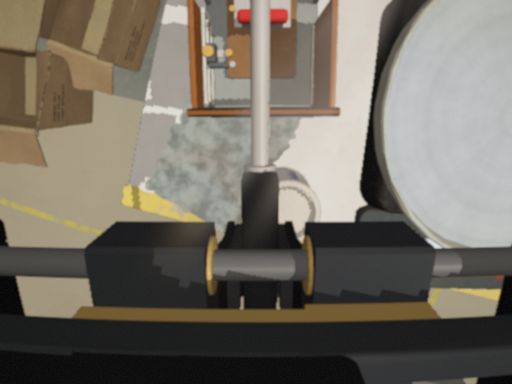

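The top view shows the bend end at zoom (135,213) and the cap at (232,306). I'll check the hook's xy.

```bash
python3 -c "
from h import *
T=cam('top');print(onz(T,(95+135/7,135+213/7),.244)); print(proj(T,[.5652+.0039,.416+.001,.244]))"
```

```text
[0.56296175 0.41247233 0.244     ]
[112.83635991 163.30659941]
```

```bash
python3 -m handwheel '[[5,0,15,0,0,0,1],[5,0,35,0,0,0,1],[5,0,50,0,0,0,1],[5,0,57,0,0,0,1],[5,0,57,0,0,0,1],[5,0,57,0,0,0,1]]' 50; python3 rel.py .4163 .3734 .145 15.7; python3 -c "
from h import *
save('scene','s8.png');save('top','t8.png');save('wrist','w8.png')
z=lambda a,o,x,y,w,h,f:cv2.imwrite('pics/'+o,cv2.resize(cv2.imread('pics/'+a)[y:y+h,x:x+w],None,fx=f,fy=f,interpolation=cv2.INTER_CUBIC))
z('s8.png','s8z.png',75,195,120,110,5);z('t8.png','t8z.png',95,135,85,75,7)"
```

```text
time: 10.5
position: [0.4204, 0.3752, 0.178]
tool_rot: [-3.112, -0.43, -0.001]
ft_force: [0.0, 1.0, -1.6]
grip_width: 0.183
t 10.5 pos [0.4204 0.3752 0.178 ] tooly [[0.962, 0.272, 0.001], [0.272, -0.962, 0.001], [0.001, -0.0, -1.0]] F [ 0.03  0.96 -1.57] g 0.18307454182773505
[-4.4620e+00  6.0700e-01  3.3023e+01 -0.0000e+00 -1.0000e-03  1.0000e-03]
```

View pics/s8z.png

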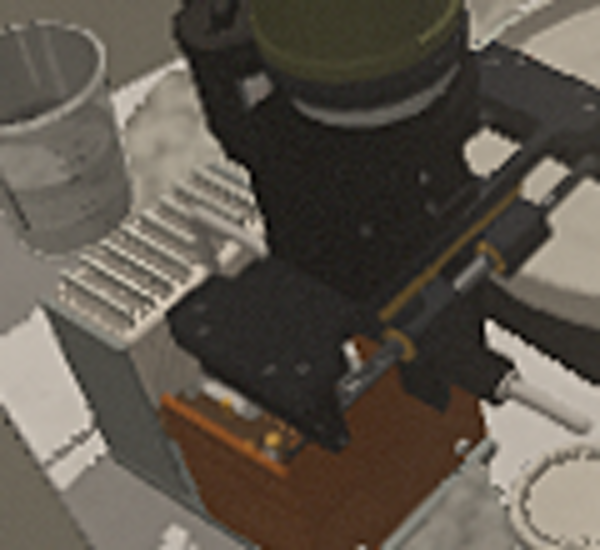

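View pics/t8z.png

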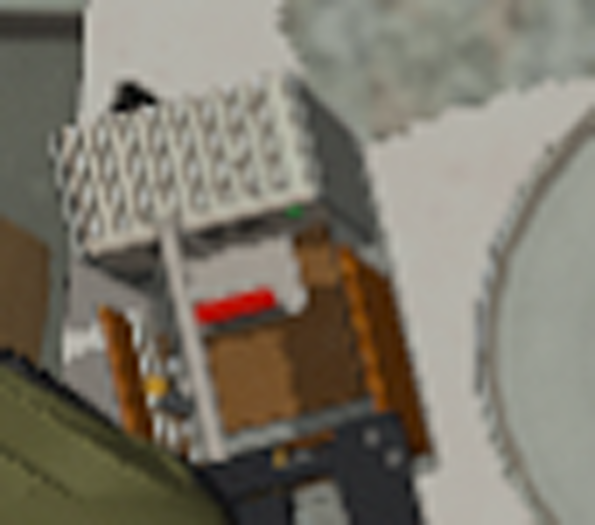

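```bash
python3 -c "
from h import *
T=cam('top');P=lambda u,v:(95+(u+.5)/7-.5,135+(v+.5)/7-.5)
e=onz(T,P(169,222),.187);l=onz(T,P(190,301),.108);r=onz(T,P(272,288),.108);m=(l+r)/2
h1=onz(T,P(88,258),.142);h2=onz(T,P(312,202),.142)
x=np.array([.9627,.2706,0]);y=np.array([-.2706,.9627,0])
print(e,'rel cap back',(e-m)@x,(e-m)@y,'house rel cap back',(h1-m)@x,(h2-m)@x, (h1-m)@y,(h2-m)@y, m)
"
```

```text
[0.57129713 0.41683619 0.187     ] rel cap back 0.019380812824883607 0.0010819354823255788 house rel cap back 0.02399867879963612 0.02421576631555762 0.0499170753020932 -0.05146471777732131 [0.55293228 0.41055026 0.108     ]
```

The hook's outer end is about 19 mm behind the cap's back face with the housing at 24–28 mm, so it is centred in the gap. Descending slowly.

```bash
python3 -m handwheel '[[0,0,5,0,0,0,1],[0,0,10,0,0,0,1],[0,0,13,0,0,0,1],[0,0,13,0,0,0,1]]' 50; python3 -m handwheel '[[0,0,5,0,0,0,1],[0,0,10,0,0,0,1],[0,0,15,0,0,0,1],[0,0,19,0,0,0,1],[0,0,19,0,0,0,1]]' 50;python3 rel.py
```

```text
time: 11.15
position: [0.42, 0.3746, 0.1641]
tool_rot: [3.112, 0.43, -0.001]
ft_force: [0.7, -0.6, -1.5]
grip_width: 0.175
time: 11.78
position: [0.4201, 0.3746, 0.1451]
tool_rot: [3.112, 0.43, -0.001]
ft_force: [-0.6, -0.4, -1.1]
grip_width: 0.179
t 11.775 pos [0.4201 0.3746 0.1451] tooly [[0.962, 0.271, -0.001], [0.271, -0.962, -0.0], [-0.001, 0.0, -1.0]] F [-0.55 -0.42 -1.15] g 0.17873594041040017
```

```bash
cat > f.py <<'E'
from h import *
s=ctrl.get_state();x=np.array([.962,.271,0])
print('t',s['time'],'alongx mm',round(float((s['position']-[.4201,.3746,.1451])@x*1000),1),'z',round(s['position'][2],4),'Fx_st',round(float(s['ft_force']@x),2),'F',s['ft_force'].round(2),'T',s['torque'].round(2))
E
python3 -m handwheel '[[-4,0,0,0,0,0,1],[-8,0,0,0,0,0,1],[-8,0,0,0,0,0,1]]' 50 >/dev/null; python3 f.py
python3 -m handwheel '[[-2,0,0,0,0,0,1],[-4,0,0,0,0,0,1],[-4,0,0,0,0,0,1]]' 50 >/dev/null; python3 f.py
python3 -m handwheel '[[-2,0,0,0,0,0,1],[-4,0,0,0,0,0,1],[-4,0,0,0,0,0,1]]' 50 >/dev/null; python3 f.py
python3 -m handwheel '[[-2,0,0,0,0,0,1],[-4,0,0,0,0,0,1],[-4,0,0,0,0,0,1]]' 50 >/dev/null; python3 f.py
```

```text
t 12.15 alongx mm -8.2 z 0.1457 Fx_st -0.18 F [-0.24  0.19 -2.14] T [-0.03  0.07  0.  ]
t 12.525 alongx mm -12.0 z 0.1455 Fx_st -0.16 F [-0.14 -0.1  -1.59] T [-0.01  0.07  0.01]
t 12.9 alongx mm -15.8 z 0.1455 Fx_st -0.12 F [-0.04 -0.31 -3.41] T [ 0.05 -0.1   0.04]
t 13.275 alongx mm -20.0 z 0.1455 Fx_st -0.06 F [ 0.18 -0.87 -2.1 ] T [ 0.11 -0.14  0.02]
```

```bash
python3 -c "
from h import *
im=save('wrist','w9.png');save('top','t9.png')
z=lambda a,o,x,y,w,h,f:cv2.imwrite('pics/'+o,cv2.resize(cv2.imread('pics/'+a)[y:y+h,x:x+w],None,fx=f,fy=f,interpolation=cv2.INTER_CUBIC))
z('t9.png','t9z.png',95,135,85,75,7);z('w9.png','w9z.png',120,0,280,180,2.8)"; python3 f.py
```

```text
t 13.375 alongx mm -19.9 z 0.1455 Fx_st 0.86 F [ 0.68  0.75 -1.69] T [ 0.04 -0.07  0.01]
```

View pics/t9z.png

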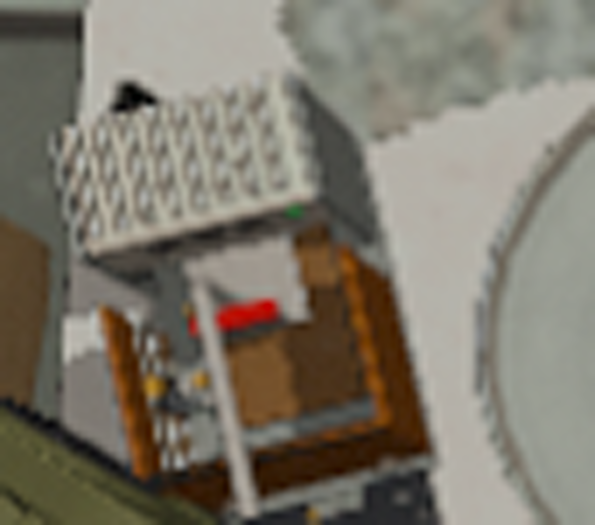

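View pics/w9z.png

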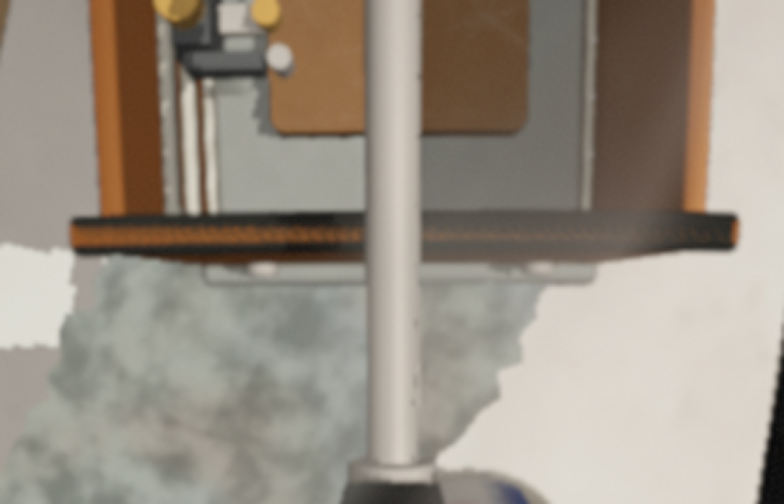

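The cap has moved toward the operator's side in the top view, from (232,296) to (237,312), so the hook is engaged at about 6 mm of draw. I'll keep pulling gently.

```bash
sed -i "s/'T',/'My',round(float(s['torque']@np.array([-.271,.962,0])),3),'T',/" f.py
for i in 1 ; do
python3 -m handwheel '[[-1.5,0,0,0,0,0,1],[-3,0,0,0,0,0,1],[-3,0,0,0,0,0,1]]' 50 >/dev/null; python3 f.py
python3 -m handwheel '[[-1.5,0,0,0,0,0,1],[-3,0,0,0,0,0,1],[-3,0,0,0,0,0,1]]' 50 >/dev/null; python3 f.py
python3 -m handwheel '[[-1.5,0,0,0,0,0,1],[-3,0,0,0,0,0,1]]' 50 >/dev/null; python3 f.py
done
```

```text
t 13.75 alongx mm -23.0 z 0.1455 Fx_st 0.54 F [ 0.32  0.85 -1.1 ] My -0.155 T [-0.04 -0.17 -0.02]
t 14.125 alongx mm -26.1 z 0.1455 Fx_st 1.41 F [ 1.5  -0.13 -2.16] My -0.155 T [-0.04 -0.17 -0.04]
t 14.375 alongx mm -28.9 z 0.1455 Fx_st 1.36 F [ 1.3   0.41 -2.4 ] My -0.328 T [ 0.08 -0.32 -0.02]
```

```bash

python3 -m handwheel '[[-1,0,0,0,0,0,1],[-1,0,0,0,0,0,1]]' 50 >/dev/null; python3 f.py
python3 -m handwheel '[[-1,0,0,0,0,0,1],[-1,0,0,0,0,0,1]]' 50 >/dev/null; python3 f.py
```

```text
t 14.625 alongx mm -30.0 z 0.1455 Fx_st 1.86 F [ 1.66  0.95 -2.4 ] My -0.215 T [ 0.07 -0.2  -0.04]
t 14.875 alongx mm -30.9 z 0.1455 Fx_st 1.1 F [ 1.3  -0.55 -2.45] My -0.221 T [ 0.03 -0.22  0.  ]
```

```bash

python3 -m handwheel '[[-1,0,0,0,0,0,1],[-2,0,0,0,0,0,1]]' 50 >/dev/null; python3 f.py
python3 -m handwheel '[[-1,0,0,0,0,0,1],[-2,0,0,0,0,0,1]]' 50 >/dev/null; python3 f.py
python3 -m handwheel '[[-1,0,0,0,0,0,1],[-1.5,0,0,0,0,0,1]]' 50 >/dev/null; python3 f.py
```

```text
t 15.125 alongx mm -32.9 z 0.1455 Fx_st 1.7 F [ 1.5   0.97 -2.31] My -0.334 T [ 0.11 -0.32 -0.1 ]
t 15.375 alongx mm -34.9 z 0.1455 Fx_st 1.24 F [ 1.18  0.42 -2.19] My -0.324 T [ 0.06 -0.32  0.01]
t 15.625 alongx mm -36.4 z 0.1455 Fx_st 1.46 F [ 1.18  1.18 -2.08] My -0.341 T [ 0.07 -0.34  0.01]
```

```bash

python3 -m handwheel '[[-1,0,0,0,0,0,1],[-1.5,0,0,0,0,0,1]]' 50 >/dev/null; python3 f.py
python3 -m handwheel '[[-1,0,0,0,0,0,1],[-1.5,0,0,0,0,0,1]]' 50 >/dev/null; python3 f.py
python3 -m handwheel '[[-1,0,0,0,0,0,1],[-1.5,0,0,0,0,0,1]]' 50 >/dev/null; python3 f.py
```

```text
t 15.875 alongx mm -37.9 z 0.1455 Fx_st 1.24 F [ 1.26  0.09 -1.87] My -0.33 T [ 0.02 -0.34 -0.02]
t 16.125 alongx mm -39.4 z 0.1455 Fx_st 1.46 F [ 1.35  0.6  -2.74] My -0.332 T [ 0.01 -0.34 -0.02]
t 16.375 alongx mm -40.9 z 0.1455 Fx_st 1.76 F [ 1.62  0.74 -2.62] My -0.344 T [ 0.04 -0.35 -0.02]
```

```bash
echo "import sys; sys.exit(float(s['ft_force']@x)>2.8)" >> f.py
python3 -m handwheel '[[-1,0,0,0,0,0,1],[-1.5,0,0,0,0,0,1]]' 50 >/dev/null; python3 f.py &&
python3 -m handwheel '[[-1,0,0,0,0,0,1],[-1.5,0,0,0,0,0,1]]' 50 >/dev/null && python3 f.py &&
python3 -m handwheel '[[-1,0,0,0,0,0,1],[-1.5,0,0,0,0,0,1]]' 50 >/dev/null && python3 f.py &&
python3 -m handwheel '[[-1,0,0,0,0,0,1],[-1.5,0,0,0,0,0,1]]' 50 >/dev/null && python3 f.py &&
python3 -m handwheel '[[-1,0,0,0,0,0,1],[-1.5,0,0,0,0,0,1]]' 50 >/dev/null && python3 f.py
```

```text
t 16.625 alongx mm -42.4 z 0.1455 Fx_st 2.13 F [ 2.25 -0.12 -2.61] My -0.364 T [ 0.03 -0.37 -0.02]
t 16.875 alongx mm -43.9 z 0.1455 Fx_st 1.95 F [ 1.76  0.95 -2.32] My -0.372 T [-0.01 -0.39  0.02]
t 17.125 alongx mm -45.4 z 0.1455 Fx_st 2.35 F [ 2.16  1.   -1.83] My -0.349 T [ 0.03 -0.35 -0.02]
t 17.375 alongx mm -46.9 z 0.1455 Fx_st 1.48 F [ 1.61 -0.26 -2.53] My -0.342 T [ 0.12 -0.32  0.01]
t 17.625 alongx mm -47.8 z 0.1456 Fx_st 4.12 F [ 3.98  1.08 -2.57] My -0.793 T [ 0.16 -0.78 -0.1 ]
```

```bash

python3 -m handwheel '[[-0.8,0,0,0,0,0,1],[-0.8,0,0,0,0,0,1]]' 50 >/dev/null; python3 f.py
```

```text
t 17.875 alongx mm -48.0 z 0.1457 Fx_st 6.01 F [ 6.01  0.86 -3.6 ] My -1.131 T [ 0.32 -1.09  0.03]
```

```bash

python3 -m handwheel '[[-0.8,0,0,0,0,0,1],[-0.8,0,0,0,0,0,1]]' 50 >/dev/null; python3 f.py
```

```text
t 18.125 alongx mm -48.2 z 0.1458 Fx_st 6.36 F [ 6.2   1.44 -4.57] My -1.357 T [ 0.42 -1.29 -0.02]
```

```bash

python3 -m handwheel '[[-0.4,0,0,0,0,0,1],[-0.4,0,0,0,0,0,1]]' 50 >/dev/null; python3 f.py
```

```text
t 18.375 alongx mm -48.3 z 0.1459 Fx_st 7.48 F [ 7.33  1.56 -5.47] My -1.498 T [ 0.46 -1.43  0.04]
```

```bash

python3 -m handwheel '[[0,0,0,0,0,0,1],[0,0,0,0,0,0,1]]' 50 >/dev/null; python3 f.py; python3 -c "
from h import *
save('top','t10.png');save('scene','s10.png')
z=lambda a,o,x,y,w,h,f:cv2.imwrite('pics/'+o,cv2.resize(cv2.imread('pics/'+a)[y:y+h,x:x+w],None,fx=f,fy=f,interpolation=cv2.INTER_CUBIC))
z('t10.png','t10z.png',95,135,85,75,7)"
```

```text
t 18.625 alongx mm -48.3 z 0.1459 Fx_st 8.83 F [ 8.43  2.64 -4.17] My -1.528 T [ 0.46 -1.46 -0.  ]
```

View pics/t10z.png

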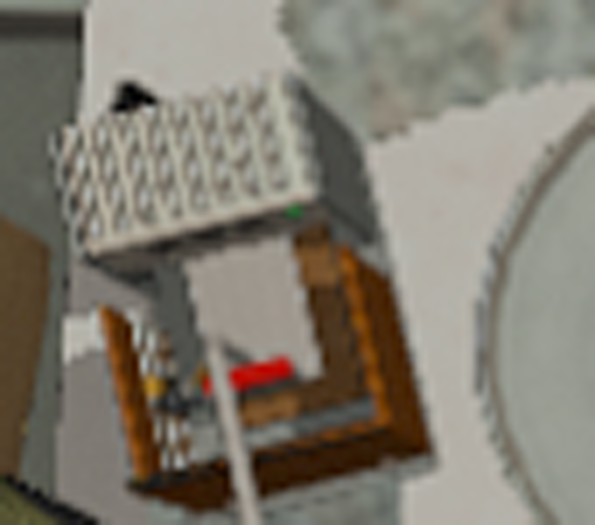

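```bash

python3 -m handwheel '[[-0.4,0,0,0,0,0,1],[-0.4,0,0,0,0,0,1]]' 50 >/dev/null; python3 f.py
```

```text
t 18.975 alongx mm -48.4 z 0.146 Fx_st 9.03 F [ 8.7   2.46 -6.06] My -1.763 T [ 0.53 -1.68  0.02]
```

```bash

python3 -m handwheel '[[-0.4,0,0,0,0,0,1],[-0.4,0,0,0,0,0,1]]' 50 >/dev/null; python3 f.py
```

```text
t 19.225 alongx mm -48.4 z 0.146 Fx_st 9.71 F [ 9.15  3.34 -5.27] My -1.817 T [ 0.57 -1.73  0.06]
```

```bash

python3 -m handwheel '[[-0.4,0,0,0,0,0,1],[-0.4,0,0,0,0,0,1],[-0.4,0,0,0,0,0,1]]' 50 >/dev/null; python3 f.py; python3 -c "
from h import *
save('scene','s11.png')
save('wrist','w11.png')
z=lambda a,o,x,y,w,h,f:cv2.imwrite('pics/'+o,cv2.resize(cv2.imread('pics/'+a)[y:y+h,x:x+w],None,fx=f,fy=f,interpolation=cv2.INTER_CUBIC))
z('s11.png','s11z.png',75,195,130,120,5)"
```

```text
t 19.6 alongx mm -51.2 z 0.1456 Fx_st 4.04 F [ 3.97  0.83 -2.41] My -0.735 T [ 0.12 -0.73  0.  ]
```

View pics/s11z.png

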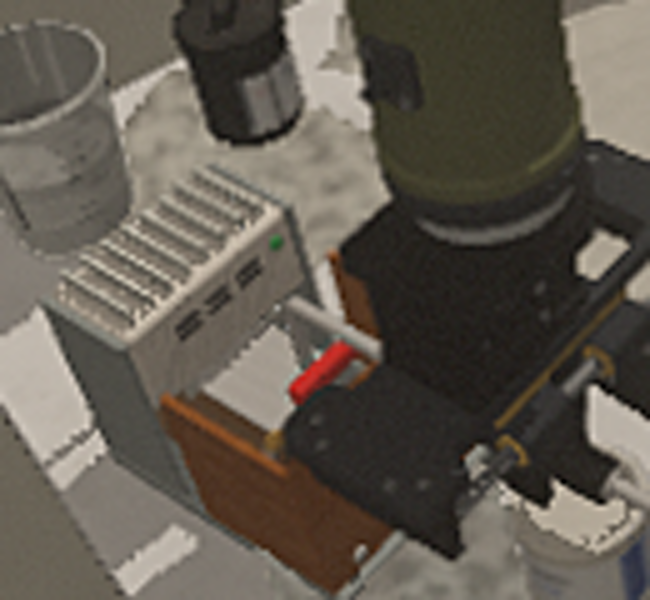

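View pics/w11.png

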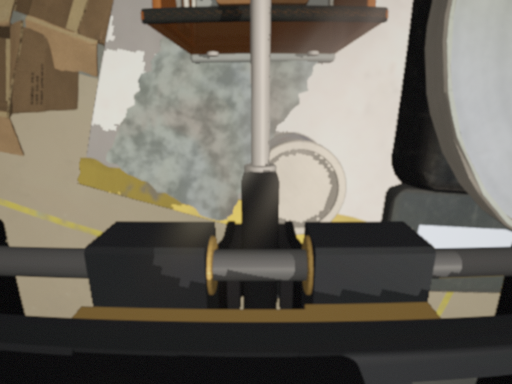

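The shutter jumped about 2.8 mm and the pull fell, so it is over or nearly over the roller. I'll continue in small steps.

```bash

python3 -m handwheel '[[-0.5,0,0,0,0,0,1],[-0.5,0,0,0,0,0,1]]' 50 >/dev/null; python3 f.py
```

```text
t 19.95 alongx mm -52.4 z 0.1454 Fx_st 2.87 F [ 3.01 -0.11 -2.76] My -0.534 T [ 0.06 -0.54 -0.09]
```

```bash

python3 -m handwheel '[[-0.5,0,0,0,0,0,1],[-0.5,0,0,0,0,0,1]]' 50 >/dev/null; python3 f.py
```

```text
t 20.2 alongx mm -52.8 z 0.1455 Fx_st 1.72 F [ 1.68  0.41 -2.04] My -0.478 T [-0.   -0.5  -0.07]
```

```bash

python3 -m handwheel '[[-0.5,0,0,0,0,0,1],[-0.5,0,0,0,0,0,1]]' 50 >/dev/null; python3 f.py
```

```text
t 20.45 alongx mm -53.2 z 0.1455 Fx_st 2.73 F [ 2.69  0.55 -1.5 ] My -0.423 T [-0.02 -0.44 -0.01]
```

```bash

python3 -m handwheel '[[-0.5,0,0,0,0,0,1],[-0.5,0,0,0,0,0,1]]' 50 >/dev/null; python3 f.py
```

```text
t 20.7 alongx mm -53.7 z 0.1455 Fx_st 2.11 F [ 2.11  0.29 -2.22] My -0.364 T [-0.01 -0.38  0.05]
```

```bash

python3 -m handwheel '[[-0.5,0,0,0,0,0,1],[-0.5,0,0,0,0,0,1]]' 50 >/dev/null; python3 f.py
```

```text
t 20.95 alongx mm -54.2 z 0.1455 Fx_st 1.28 F [ 1.39 -0.23 -1.32] My -0.36 T [-0.01 -0.38 -0.08]
```

```bash

python3 -m handwheel '[[-0.5,0,0,0,0,0,1],[-0.5,0,0,0,0,0,1]]' 50 >/dev/null; python3 f.py
```

```text
t 21.2 alongx mm -54.7 z 0.1455 Fx_st 1.0 F [ 1.15 -0.4  -1.62] My -0.346 T [ 0.05 -0.34 -0.06]
```

```bash

python3 -m handwheel '[[-0.5,0,0,0,0,0,1],[-0.5,0,0,0,0,0,1]]' 50 >/dev/null; python3 f.py
```

```text
t 21.45 alongx mm -55.2 z 0.1455 Fx_st 1.14 F [ 1.13  0.2  -1.77] My -0.226 T [-0.01 -0.24 -0.01]
```

```bash

python3 -m handwheel '[[-0.5,0,0,0,0,0,1],[-0.5,0,0,0,0,0,1]]' 50 >/dev/null; python3 f.py
```

```text
t 21.7 alongx mm -55.5 z 0.1455 Fx_st 2.02 F [ 2.11 -0.02 -1.67] My -0.317 T [-0.04 -0.34 -0.07]
```

```bash

python3 -m handwheel '[[-0.5,0,0,0,0,0,1],[-0.5,0,0,0,0,0,1]]' 50 >/dev/null; python3 f.py
```

```text
t 21.95 alongx mm -55.9 z 0.1455 Fx_st 2.83 F [ 2.75  0.67 -3.22] My -0.383 T [ 0.02 -0.39 -0.04]
```

```bash

python3 -m handwheel '[[-0.5,0,0,0,0,0,1],[-0.5,0,0,0,0,0,1]]' 50 >/dev/null; python3 f.py
```

```text
t 22.2 alongx mm -56.5 z 0.1455 Fx_st 1.73 F [ 1.59  0.71 -2.12] My -0.419 T [-0.02 -0.44 -0.08]
```

```bash

python3 -m handwheel '[[-0.5,0,0,0,0,0,1],[-0.5,0,0,0,0,0,1]]' 50 >/dev/null; python3 f.py
```

```text
t 22.45 alongx mm -56.7 z 0.1456 Fx_st 4.08 F [ 4.33 -0.29 -2.35] My -0.605 T [ 0.09 -0.6  -0.05]
```

```bash

python3 -m handwheel '[[-0.5,0,0,0,0,0,1],[-0.5,0,0,0,0,0,1]]' 50 >/dev/null; python3 f.py
```

```text
t 22.7 alongx mm -56.9 z 0.1457 Fx_st 4.43 F [ 4.2   1.43 -3.52] My -1.012 T [ 0.2  -0.99 -0.08]
```

```bash

python3 -m handwheel '[[1,0,0,0,0,0,1],[2,0,0,0,0,0,1],[2,0,0,0,0,0,1]]' 50 >/dev/null; python3 f.py
```

```text
t 23.075 alongx mm -56.0 z 0.1454 Fx_st 2.5 F [ 2.87 -0.96 -2.34] My -0.333 T [-0.05 -0.36 -0.12]
```

The end stop was felt at about −56.8 mm, 9 mm past the roller onset, as the data sheet says. Now I ease off to see whether it stays.

```bash

python3 -m handwheel '[[1,0,0,0,0,0,1],[2,0,0,0,0,0,1],[3,0,0,0,0,0,1],[3,0,0,0,0,0,1],[3,0,0,0,0,0,1]]' 50 >/dev/null; python3 f.py;  python3 -c "
from h import *
save('scene','s12.png');save('top','t12.png')
z=lambda a,o,x,y,w,h,f:cv2.imwrite('pics/'+o,cv2.resize(cv2.imread('pics/'+a)[y:y+h,x:x+w],None,fx=f,fy=f,interpolation=cv2.INTER_CUBIC))
z('s12.png','s12z.png',75,195,130,120,5)
z('t12.png','t12z.png',95,135,85,75,7)"
```

```text
t 23.7 alongx mm -52.6 z 0.1455 Fx_st 0.85 F [ 0.86  0.07 -1.97] My -0.006 T [-0.   -0.01 -0.04]
```

View pics/s12z.png

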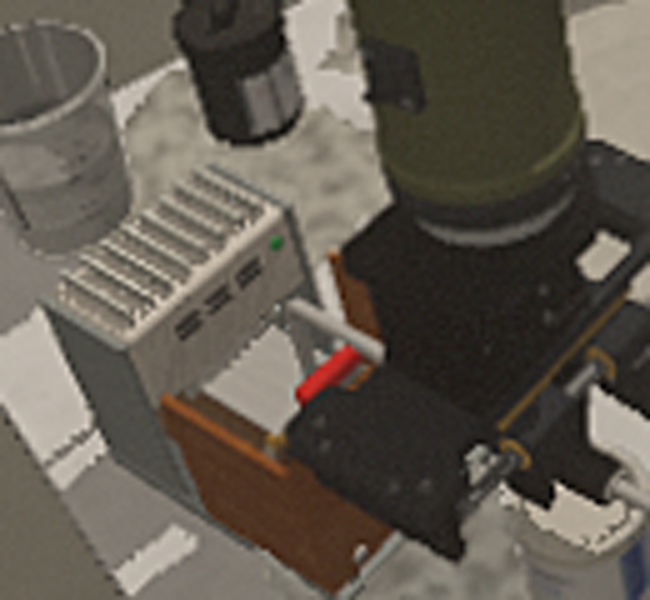

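View pics/t12z.png

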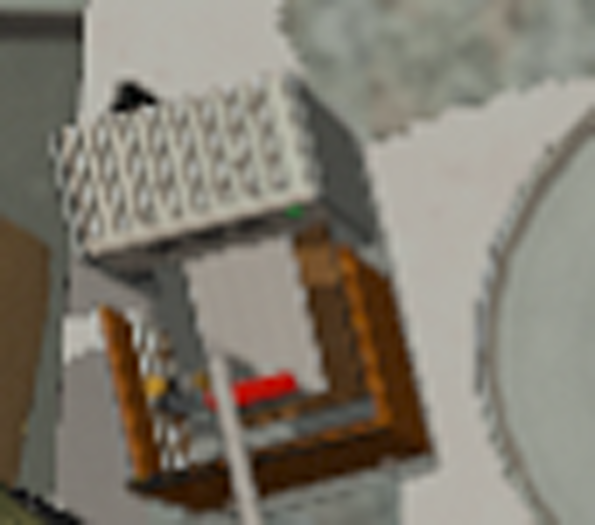

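The cap stays near the stop (top zoom y≈390) with the force gone, so it has latched. I'll move the hook clear and lift out.

```bash

python3 -m handwheel '[[3,0,0,0,0,0,1],[6,0,0,0,0,0,1],[8,0,0,0,0,0,1],[8,0,-10,0,0,0,1],[8,0,-30,0,0,0,1],[8,0,-60,0,0,0,1],[8,0,-90,0,0,0,1],[8,0,-100,0,0,0,1]]' 50; python3 f.py;  python3 -c "
from h import *
print(ctrl.get_state()['joint_positions'].round(2));save('wrist','w13.png');save('top','t13.png')
z=lambda a,o,x,y,w,h,f:cv2.imwrite('pics/'+o,cv2.resize(cv2.imread('pics/'+a)[y:y+h,x:x+w],None,fx=f,fy=f,interpolation=cv2.INTER_CUBIC))
z('t13.png','t13z.png',95,135,85,75,7)"
```

```text
time: 24.8
position: [0.3778, 0.3639, 0.2484]
tool_rot: [-3.11, -0.43, -0.007]
ft_force: [-0.2, 0.2, -2.0]
grip_width: 0.177
t 24.8 alongx mm -43.6 z 0.2484 Fx_st -0.15 F [-0.21  0.2  -2.02] My 0.051 T [ 0.04  0.07 -0.02]
[ 0.25  0.16 -1.15  1.72  0.15  1.36 -2.23]
```

View pics/t13z.png

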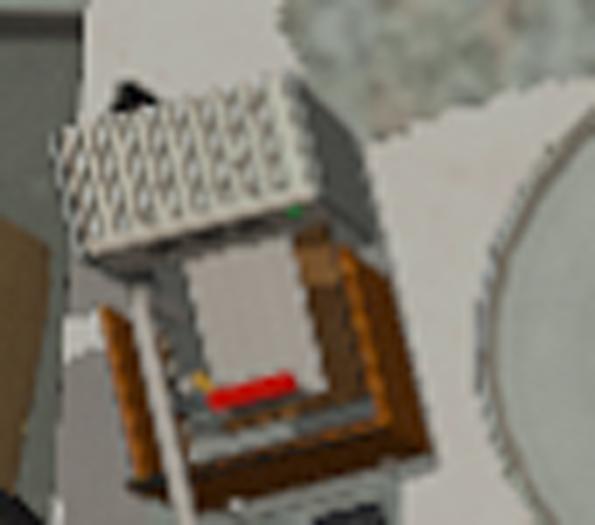

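View pics/w13.png

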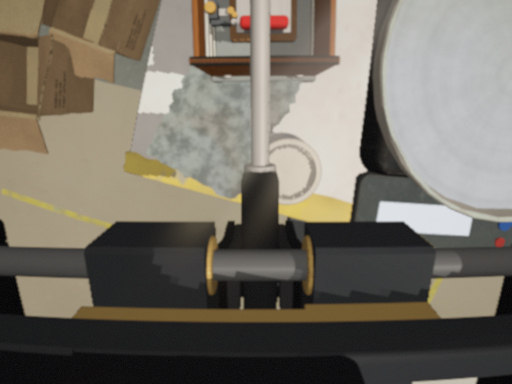

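The shutter stays open with the red cap at top zoom (250,391), and the rod is out, still straight in the grip. Now I retrace the path.

```bash
python3 rel.py .428 .2037 .45 85 | tail -2
```

```text
[ 5.75500e+00  1.67179e+02 -2.03115e+02  1.00000e-03 -2.00000e-03
 -1.20900e+00]
```

```bash
python3 -m handwheel '[[0,0,-50,0,0,0,1],[0,0,-100,0,0,0,1],[0,10,-150,0,0,-0.1,1],[1,30,-190,0,0,-0.25,1],[2,50,-203,0,0,-0.4,1],[3,75,-203,0,0,-0.55,1],[4,100,-203,0,0,-0.7,1],[5,120,-203,0,0,-0.85,1],[5,140,-203,0,0,-1.0,1],[6,160,-203,0,0,-1.15,1],[6,167,-203,0,0,-1.21,1],[6,167,-203,0,0,-1.21,1]]' 50; python3 rel.py .42 -.1665 .45 85;python3 -c "
from h import *
print(ctrl.get_state()['joint_positions'].round(2))"
```

```text
time: 26.4
position: [0.4283, 0.2028, 0.4475]
tool_rot: [-2.317, -2.121, 0.003]
ft_force: [-0.1, -0.1, -1.2]
grip_width: 0.18
t 26.4 pos [0.4283 0.2028 0.4475] tooly [[0.088, 0.996, -0.002], [0.996, -0.088, -0.0], [-0.001, -0.002, -1.0]] F [-0.14 -0.1  -1.16] g 0.18019311393578724
[-3.68567e+02  2.42150e+01 -2.33600e+00 -2.00000e-03  1.00000e-03
 -1.00000e-03]
[ 0.58 -0.07 -0.99  1.44 -0.06  1.74 -0.51]
```

```bash
python3 -m handwheel '[[-60,4,-2,0,0,0,1],[-120,8,-2,0,0,0,1],[-180,12,-2,0,0,0,1],[-240,16,-2,0,0,0,1],[-300,20,-2,0,0,0,1],[-350,23,-2,0,0,0,1],[-368,24,-2,0,0,0,1],[-368,24,-2,0,0,0,1]]' 50; python3 rel.py .4182 -.168 .2 37.3;python3 -c "
from h import *
print(ctrl.get_state()['joint_positions'].round(2))"
```

```text
time: 27.4
position: [0.4207, -0.1652, 0.4498]
tool_rot: [-2.315, -2.121, -0.0]
ft_force: [-0.2, 0.9, -1.5]
grip_width: 0.177
t 27.4 pos [ 0.4207 -0.1652  0.4498] tooly [[0.087, 0.996, -0.001], [0.996, -0.087, 0.002], [0.001, -0.001, -1.0]] F [-0.23  0.93 -1.55] g 0.1772647835079345
[-3.35300e+00 -1.92200e+00  2.49755e+02 -2.00000e-03 -1.00000e-03
  8.32000e-01]
[ 0.84 -0.11 -0.47  1.49 -0.05  1.75  0.28]
```

```bash
python3 -m handwheel '[[-3,-2,0,0,0,0.15,1],[-3,-2,0,0,0,0.3,1],[-3,-2,20,0,0,0.45,1],[-3,-2,60,0,0,0.6,1],[-3,-2,100,0,0,0.75,1],[-3,-2,150,0,0,0.832,1],[-3,-2,200,0,0,0.832,1],[-3,-2,240,0,0,0.832,1],[-3,-2,250,0,0,0.832,1],[-3,-2,250,0,0,0.832,1],[-3,-2,250,0,0,0.832,1]]' 50; python3 rel.py .4182 -.168 .092 37.3;python3 -c "
from h import *
print(ctrl.get_state()['joint_positions'].round(2))
save('wrist','w14.png');save('scene','s14.png')
z=lambda a,o,x,y,w,h,f:cv2.imwrite('pics/'+o,cv2.resize(cv2.imread('pics/'+a)[y:y+h,x:x+w],None,fx=f,fy=f,interpolation=cv2.INTER_CUBIC))
z('s14.png','s14z.png',230,110,140,120,5)"
```

```text
time: 28.78
position: [0.4198, -0.1679, 0.2025]
tool_rot: [2.973, 1.008, 0.004]
ft_force: [0.1, -0.3, -1.3]
grip_width: 0.183
t 28.775 pos [ 0.4198 -0.1679  0.2025] tooly [[0.794, 0.608, 0.003], [0.608, -0.794, -0.002], [0.001, 0.003, -1.0]] F [ 0.07 -0.28 -1.26] g 0.18280280494741236
[-1.45000e+00 -1.21000e+00  1.10525e+02  3.00000e-03 -1.00000e-03
  3.00000e-03]
[ 0.89 -0.07 -0.54  1.95 -0.04  1.25 -0.55]
```

View pics/s14z.png

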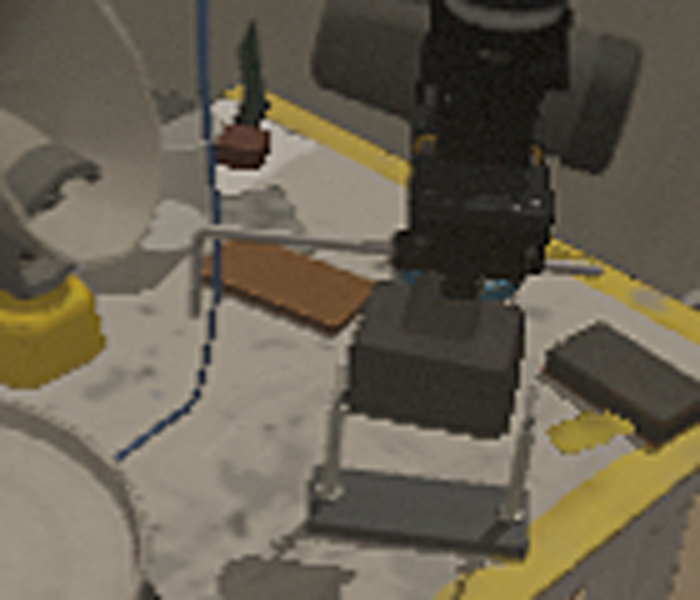

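View pics/w14.png

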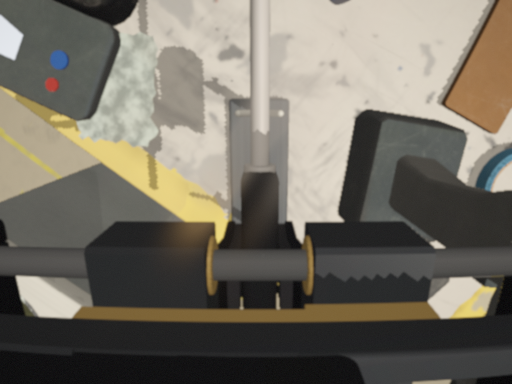

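The rod is level over the empty forks in both views. Lowering with a check partway.

```bash
python3 -m handwheel '[[-1.4,-1.2,25,0,0,0.003,1],[-1.4,-1.2,50,0,0,0.003,1],[-1.4,-1.2,70,0,0,0.003,1],[-1.4,-1.2,80,0,0,0.003,1],[-1.4,-1.2,80,0,0,0.003,1],[-1.4,-1.2,80,0,0,0.003,1]]' 50; python3 rel.py .4182 -.168 .092 37.3;python3 -c "
from h import *
save('scene','s15.png');save('wrist','w15.png')
z=lambda a,o,x,y,w,h,f:cv2.imwrite('pics/'+o,cv2.resize(cv2.imread('pics/'+a)[y:y+h,x:x+w],None,fx=f,fy=f,interpolation=cv2.INTER_CUBIC))
z('s15.png','s15z.png',230,130,140,110,5)"
```

```text
time: 29.62
position: [0.4173, -0.1682, 0.1216]
tool_rot: [2.976, 1.002, 0.002]
ft_force: [-0.2, -0.2, -1.2]
grip_width: 0.181
t 29.625 pos [ 0.4173 -0.1682  0.1216] tooly [[0.796, 0.605, 0.002], [0.605, -0.796, -0.001], [0.001, 0.002, -1.0]] F [-0.19 -0.17 -1.16] g 0.18094748653398268
[ 8.6000e-01  3.4500e-01  2.9556e+01  2.0000e-03 -1.0000e-03 -1.0000e-03]
```

View pics/s15z.png

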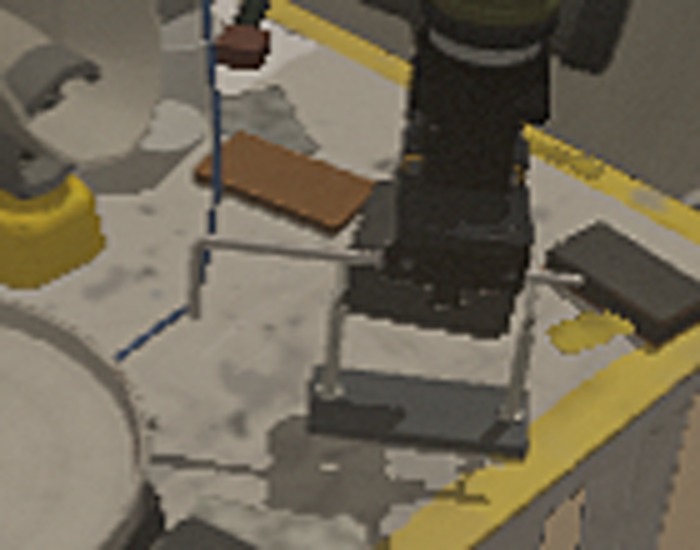

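View pics/w15.png

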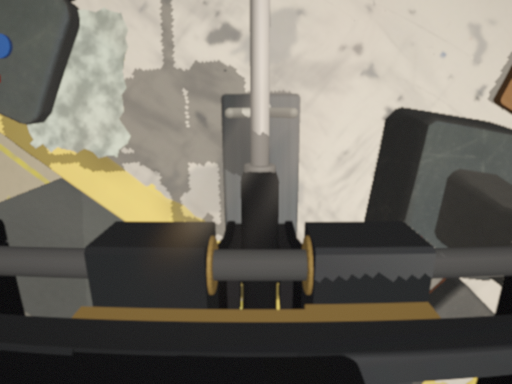

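```bash
python3 -m handwheel '[[0.8,0.3,8,0,0,0,1],[0.8,0.3,16,0,0,0,1],[0.8,0.3,22,0,0,0,1],[0.8,0.3,25,0,0,0,1],[0.8,0.3,25,0,0,0,1]]' 50; python3 rel.py .4182 -.168 .092 37.3
```

```text
time: 30.35
position: [0.4172, -0.1675, 0.0952]
tool_rot: [-2.977, -1.003, 0.001]
ft_force: [0.0, 0.4, -2.6]
grip_width: 0.178
t 30.35 pos [ 0.4172 -0.1675  0.0952] tooly [[0.796, 0.605, -0.0], [0.605, -0.796, 0.0], [-0.0, -0.001, -1.0]] F [ 0.02  0.42 -2.63] g 0.17811596114249367
[ 5.360e-01  1.021e+00  3.235e+00 -1.000e-03  0.000e+00 -1.000e-03]
```

```bash
python3 -m handwheel '[[0,0.5,1,0,0,0,1],[0,0.5,2,0,0,0,1],[0,0.5,3,0,0,0,1],[0,0.5,3,0,0,0,1]]' 50; python3 rel.py .4182 -.168 .092 37.3
```

```text
time: 30.85
position: [0.4178, -0.1682, 0.0927]
tool_rot: [2.977, 1.003, 0.0]
ft_force: [0.3, -0.8, -2.1]
grip_width: 0.173
t 30.85 pos [ 0.4178 -0.1682  0.0927] tooly [[0.796, 0.605, 0.0], [0.605, -0.796, -0.0], [0.0, 0.001, -1.0]] F [ 0.29 -0.79 -2.1 ] g 0.1734549662064042
[ 0.424  0.063  0.663  0.001 -0.    -0.001]
```

```bash
python3 -m handwheel '[[0.4,0,0.7,0,0,0,1],[0.4,0,1.2,0,0,0,1],[0.4,0,1.2,0,0,0,1]]' 50; python3 rel.py .4182 -.168 .092 37.3; python3 -c "
from h import *
save('scene','s16.png');save('wrist','w16.png')
z=lambda a,o,x,y,w,h,f:cv2.imwrite('pics/'+o,cv2.resize(cv2.imread('pics/'+a)[y:y+h,x:x+w],None,fx=f,fy=f,interpolation=cv2.INTER_CUBIC))
z('s16.png','s16z.png',230,130,140,110,5)"
```

```text
time: 31.22
position: [0.4185, -0.1682, 0.0917]
tool_rot: [2.976, 1.002, 0.001]
ft_force: [1.7, -2.1, 2.2]
grip_width: 0.181
t 31.225 pos [ 0.4185 -0.1682  0.0917] tooly [[0.796, 0.605, 0.001], [0.605, -0.796, -0.001], [0.0, 0.001, -1.0]] F [ 1.67 -2.07  2.24] g 0.18080902669680124
[-0.065 -0.359 -0.268  0.001 -0.    -0.001]
```

View pics/s16z.png

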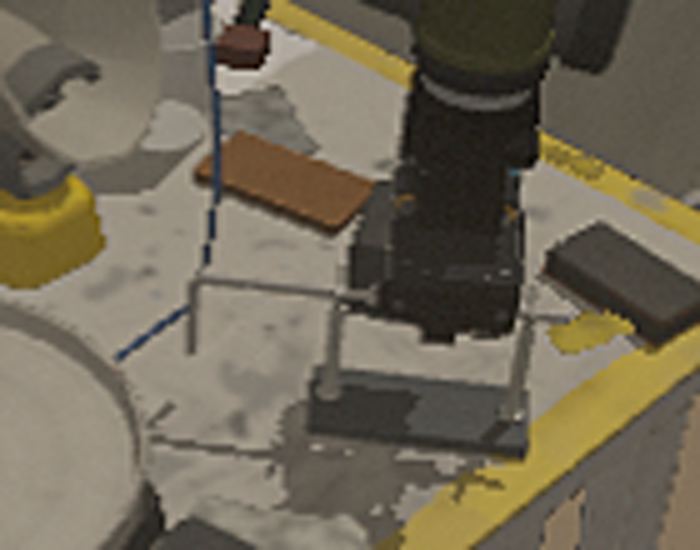

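The rod has landed: Fz went from −2.1 to +2.2 N, and the bar lies in both forks. Opening slowly.

```bash
python3 -m handwheel '[[0,0,0,0,0,0,0.6],[0,0,0,0,0,0,0.5],[0,0,0,0,0,0,0.3],[0,0,0,0,0,0,0],[0,0,0,0,0,0,-0.3],[0,0,0,0,0,0,-0.7],[0,0,0,0,0,0,-1],[0,0,0,0,0,0,-1],[0,0,0,0,0,0,-1]]' 20; python3 -c "
from h import *
save('scene','s17.png');save('wrist','w17.png')
z=lambda a,o,x,y,w,h,f:cv2.imwrite('pics/'+o,cv2.resize(cv2.imread('pics/'+a)[y:y+h,x:x+w],None,fx=f,fy=f,interpolation=cv2.INTER_CUBIC))
z('s17.png','s17z.png',230,130,140,110,5)"
```

```text
time: 32.45
position: [0.418, -0.1678, 0.0914]
tool_rot: [2.977, 1.003, -0.0]
ft_force: [-0.5, -0.7, -0.3]
grip_width: 0.938
```

View pics/w17.png

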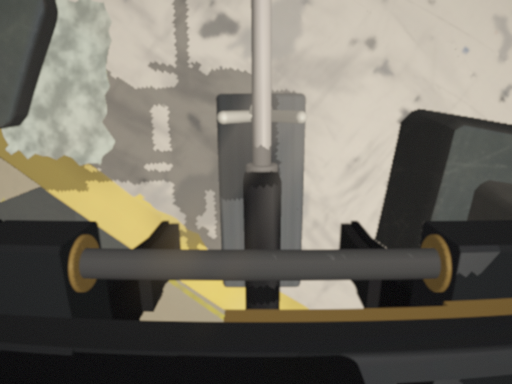

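The rod lies centred in the front fork at (262,117), with the fingers open and clear on both sides. Going straight up, then a check.

```bash
python3 -m handwheel '[[0,0,-10,0,0,0,-1],[0,0,-40,0,0,0,-1],[0,0,-90,0,0,0,-1],[0,0,-150,0,0,0,-1],[0,0,-210,0,0,0,-1],[0,0,-270,0,0,0,-1],[0,0,-330,0,0,0,-1],[0,0,-349,0,0,0,-1],[0,0,-349,0,0,0,-1],[0,0,-349,0,0,0,-1]]' 20; python3 -c "
from h import *
save('scene','s18.png');save('top','t18.png');c=cam('wrist');im=save('wrist','w18.png')
z=lambda a,o,x,y,w,h,f:cv2.imwrite('pics/'+o,cv2.resize(cv2.imread('pics/'+a)[y:y+h,x:x+w],None,fx=f,fy=f,interpolation=cv2.INTER_CUBIC))
z('s18.png','s18z.png',70,130,300,180,2.6);z('t18.png','t18z.png',95,135,85,75,7);z('w18.png','w18z.png',225,25,80,195,3)
np.save('c18.npy',np.array([c[2],*c[3]]))"
```

```text
time: 33.8
position: [0.4175, -0.1675, 0.4393]
tool_rot: [-2.976, -1.003, 0.002]
ft_force: [-0.8, 0.5, -0.6]
grip_width: 1.001
```

View pics/s18z.png

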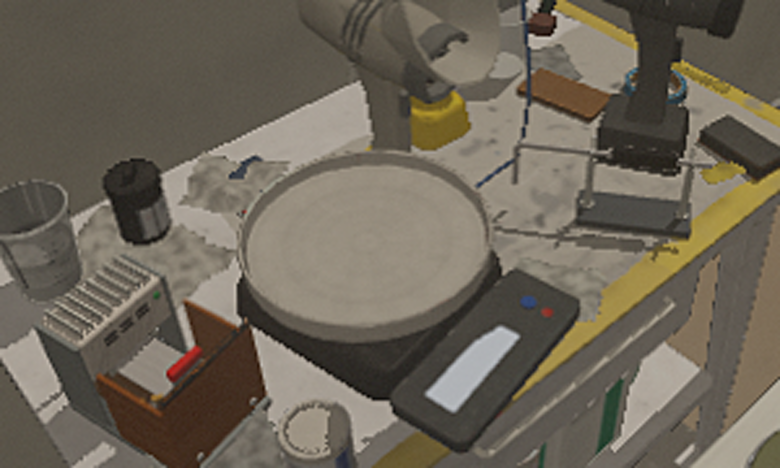

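View pics/w18z.png

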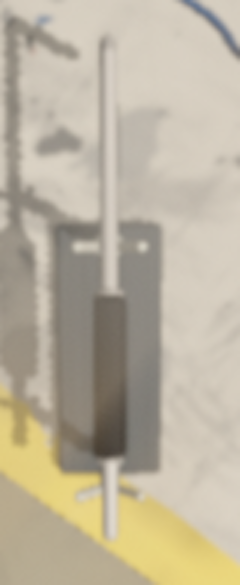

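View pics/t18z.png

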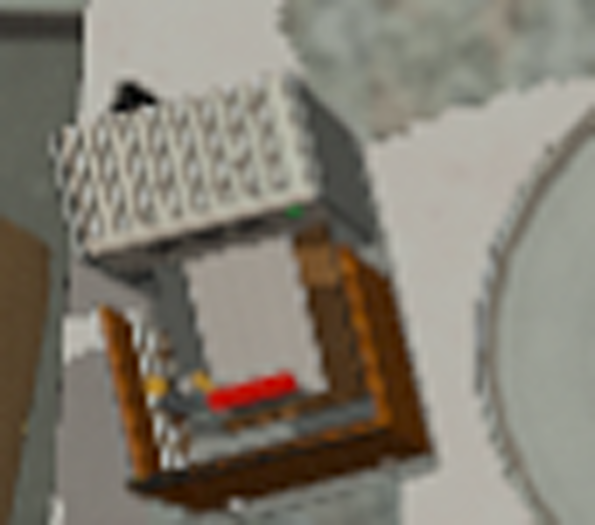

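```bash
python3 -c "
import cv2,numpy as np
a=cv2.imread('pics/scene0.png')[170:245,245:350];b=cv2.imread('pics/s18.png')[170:245,245:350]
f=lambda i:cv2.resize(i,None,fx=5,fy=5,interpolation=cv2.INTER_CUBIC)
a2=cv2.imread('pics/top0.png')[170:250,255:335];b2=cv2.imread('pics/t18.png')[170:250,255:335]
cv2.imwrite('pics/cmp.png',np.vstack([f(a)[:290],f(b)[:290]]));cv2.imwrite('pics/cmp2.png',np.hstack([f(a2),f(b2)]))"; python3 -c "
from h import *
s=ctrl.get_state();print(s['time'],np.abs(s['qd']).max())"
```

```text
33.95 0.008552066956653039
```

View pics/cmp.png

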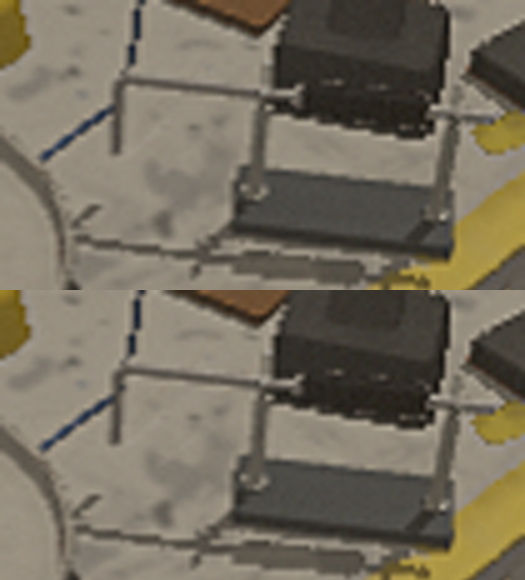

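View pics/cmp2.png

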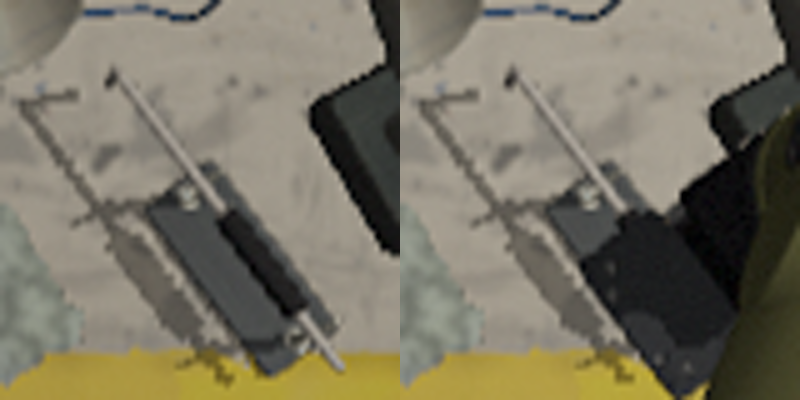

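The before and after views match: rod in both forks, hook hanging straight down, shutter open. Handing in.

```bash
python3 -c "
from bench import ctrl
print(ctrl.close_job())"
```

```text
the job is handed in; nothing more can be done
None
```

I handed the job in at about 34 s. The shutter is latched open, and the rod is back in both forks of its stand with the hook hanging down.

**Pull:** The hook engaged behind the red cap with no sign of contact on the way in. The spring pulled with about 2 N. The roller gave way at about 9–10 N along the pull (5–9 N stated), or about 11 N with the downward part on the hook, against the 16 N limit. I felt the end stop 9 mm past the start of the roller and let go at about 5 N.

**Last checks:**
- **Shutter:** The cap stayed near the stop after I backed the hook off and lifted it out. It was still there in the final top and scene pictures.
- **Rod:** Its position, its height and the hook's direction match the starting pictures to within about 2–3 mm. The rod's line may be turned by about 1 degree.
- **Bystanders:** The tin, sanding block and spray-out plate look unmoved. I checked them by eye only, without measuring.
- **Arm:** It stood clear above the stand, with no contact, when I handed in.

**Disagreement:** While the hook was being eased back off the stop, a pull of about 2 N could still be read near the stop. I had expected it to vanish after the click. It read near zero once the hook was clear of the cap, and the shutter stayed open.

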